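Load the eyelet jig, turn it over and slide it under the press

TASK

Take the wooden toggle off the sloping rest, lay it flat in the open tray of the hinged aluminium jig and shut the lid. Then turn the whole shut jig over with the toggle inside, easing it down rather than letting it fall, and slide it bar grip trailing along the slide plate, between the guides and under the press head, until it is home against the end stop. Leave the things lying about where they are and do not knock the press.

Things in the scene. Friction and masses are not known exactly. Their poses are not given: they have to be found in the camera images.
- toggle_centre (a point): Centre of the dark wooden bag toggle, a block 84 (its x) x 46 (y) x 30 mm (z), 0.1 kg, brass eyelets in both broad faces. It starts on a light-wood rest sloping 32 degrees, its x pointing up the slope, away from the robot, z square off the slope. Its long sides overhang the rest and are free to be gripped across the 46 mm.
- rest_mid (a point): Middle of the sloping top (108 x 34 mm) of the fixed rest, 66 mm above the table; x level, uphill; y across; z up. A lip at its lower end stands 18 mm off the slope; base board 110 x 70 mm.
- jig_centre (a point): Middle of the body of the loose clamshell jig when shut: 110 (x) x 96 (y) x 44 mm (z), about 0.6 kg, bare aluminium. Axes are the tray's. It starts tray down on the table, z up, lid open. Its upper 30 mm is the lid (walls and top 5 mm). The tray's underside, 22 mm below this point, has two dark setting holes and must end uppermost.
- tray_floor (a point): Middle of the floor of the jig's tray, 5 mm above its underside. The pocket is 100 (x) x 64 (y) x 9 mm deep, walls 5 mm (ends) and 16 mm (sides); rim 14 mm above the underside. The toggle lies in it long side along x, and stands 21 mm proud of the rim, leaving 4 mm under the shut lid.
- jig_bar (a point): Middle of the jig's round steel bar grip, 12 mm thick, 62 mm long along the jig's y, fixed to the tray 100 mm along +x from the jig's centre (45 mm off the end face), 22 mm above the underside. Two 8 mm rods at y = +-27 mm carry it. Pinched it can turn in the fingers, so that the jig hangs from it, its lowest edge 155 to 160 mm below the bar.
- lid_hinge (a point): Middle of the lid's hinge line, along the jig's x at its +y side (48 mm from the centre), 14 mm above the underside.
- lid_edge (a point): Middle of the lid's free outer edge: 96 mm from the hinge line across the lid and 30 mm off its rim plane (when shut: y = -48 mm, 44 mm above the underside). z of this point points out of the lid's broad outer face.
- lid (a joint): Lid angle, rad: 0 shut, grows as it opens over towards the jig's +y (the side near the robot at the start); starts at 1.75 to 2.0, limit 2.03. The hinge is stiff (0.12 N m, about 1.3 N at the free edge): the lid stays where it is left and must be pushed all the way shut.
- home (a point): Where the jig's centre is when home, 30 mm above the table, in the fixed dark iron press. x points level into the throat, y left across, z up. Slide plate: 8 mm thick, x -270 to +60 mm, 150 mm wide. End stop face at x = +55 mm, 38 mm high. Guide rails 30 mm high, 108 mm apart, from x = -100 mm inwards; flared ends before that widen to about 145 mm at x = -147 mm.
- head_front (a point): Middle of the lower front edge of the press head: 90 mm before home, 95 mm above the table; axes as home. The head is 90 mm wide, goes up to 305 mm and covers all beyond this edge; a ram nose hangs to 71 mm over home. When home the bar grip trails 10 mm before this edge, so the hand must lean back out of the throat (about 40 degrees) to push it there.
- awl: Bystander: awl, about 160 mm long, lying on the table.
- mallet: Bystander: hammer, about 240 mm long, lying to the right.
- punch: Bystander: upright steel punch, 28 mm across, 90 mm tall.
- spool: Bystander: empty wooden spool, 52 mm across, 70 mm tall.
- glue: Bystander: white bottle, 60 mm across, 140 mm tall.
- ringdie: Bystander: steel ring die, 60 mm across, 30 mm tall.
- tin: Bystander: round tin, 72 mm across, 60 mm tall.
Things that resemble listed ones, but are neither listed nor needed, are in the scene too. What is shaped like the part that bears toggle_centre but green or turquoise is not meant.

How it is judged:
On the way, in this order (a step that is already met when the one before it is completed fails the run):
1. the toggle lies flat in the jig's tray, let go (x of toggle_centre in the frame of jig_centre between -0.015 and 0.015 m and y of toggle_centre in the frame of jig_centre between -0.014 and 0.014 m and z of toggle_centre in the frame of jig_centre between -0.008 and 0.009 m and angle between the z axis of toggle_centre and the z axis of jig_centre, either way round below 0.12 rad and contact force between the fingers and toggle below 0.1 N and angle between jig_centre's own z axis and vertical below 0.15 rad), for 0.2 s.
2. the lid is shut over the toggle, the jig still right way up (x of toggle_centre in the frame of jig_centre between -0.015 and 0.015 m and y of toggle_centre in the frame of jig_centre between -0.014 and 0.014 m and z of toggle_centre in the frame of jig_centre between -0.008 and 0.009 m and value of joint lid below 0.05 rad and angle between jig_centre's own z axis and vertical below 0.15 rad), for 0.2 s.
3. the shut jig lies turned over with the toggle inside (x of toggle_centre in the frame of jig_centre between -0.015 and 0.015 m and y of toggle_centre in the frame of jig_centre between -0.014 and 0.014 m and z of toggle_centre in the frame of jig_centre between -0.008 and 0.009 m and value of joint lid below 0.05 rad and angle between jig_centre's own z axis and vertical above 3 rad and height (world z) of jig_centre below 0.045 m), for 0.2 s.
4. the jig is home under the press (x of jig_centre in the frame of home between -0.01 and 0.006 m and y of jig_centre in the frame of home between -0.01 and 0.01 m and z of jig_centre in the frame of home between -0.006 and 0.006 m and angle between the x axis of jig_centre and the x axis of home, either way round below 0.12 rad and x of jig_bar in the frame of home below -0.08 m and angle between jig_centre's own z axis and vertical above 3 rad and value of joint lid below 0.05 rad), for 0.2 s.
At the end, for the whole second after the job is handed in: The jig lies upside down (within 8 degrees) and at rest on the slide plate, its bar grip trailing, home within 10 mm of the stop, 10 mm sideways and 7 degrees of straight; its lid is shut (under 0.05 rad) and the toggle lies inside, within 15 mm along and 14 mm across of the jig's centre (all of step 4 and x of toggle_centre in the frame of jig_centre between -0.015 and 0.015 m and y of toggle_centre in the frame of jig_centre between -0.014 and 0.014 m and z of toggle_centre in the frame of jig_centre between -0.008 and 0.009 m and linear speed of jig below 0.02 m/s and angular speed of jig below 0.1 rad/s); the robot touches nothing.
It fails at once if a bystander was pushed more than 30 mm (distance of any of awl, mallet, punch, spool, glue, ringdie, tin from where it was at the start of the episode above 0.03 m).
It fails at once if the press was knocked (over 25 N from the robot) (contact force between the arm and press above 25 N).
It fails at once if the jig was let fall (turning faster than 8 rad/s or moving faster than 1.2 m/s) (angular speed of jig above 8 rad/s or linear speed of jig above 1.2 m/s).
It also fails if it takes over 72 s, if anything falls off the work surface, if the arm or the gripper's body presses on something with over 40 N, if the wrist force passes 120 N, or if a joint passes its speed limit or range.

ROBOT

A 6-joint arm with a two-finger parallel gripper is mounted at the origin on the work surface. World frame = base frame: x ahead of the robot, y to its left, z up, the work surface at z = 0. Lengths are in m, angles in rad, forces in N, time in s.
With the tool pointing down it reaches from about 0.25 to 0.8 m from the base axis. Payload 8.5 kg.
Tool frame: the origin (TCP) lies at the very end of the fingers, on their centre line; the grasp point (between the pads) lies 19 mm behind it; z points along the fingers, y is the line along which they close (so a half turn about z gives the same grasp; the last joint's range is limited). The gripper opens to 85 mm and grips with 20 to 120 N. Pads are 22 mm wide; open, the fingers measure 114 mm over their backs; the gripper's body (76 mm by 85 mm) begins 54 mm behind the grasp point. The pads swing forward as they close: fully open they stand 13 mm farther back than shut.
Start: joints at [-1.123, 0.238, -0.013, 1.319, 0, 1.571], TCP at [0.227, -0.473, 0.231] pointing down, gripper open.
Joint ranges: [-2.66, 2.66], [-1.03, 1.9], [-1.14, 1.46], [-1.82, 2.27], [-1.45, 1.34], [-3.14, 3.14]. Speed limits (rad/s): [2.22, 2.22, 2.79, 3.14, 3.14, 3.14].

INTERFACE

Orientations are given as [roll, pitch, yaw] about the fixed x, y, z axes, in that order (R = Rz(yaw) Ry(pitch) Rx(roll)).
In Python, from rig import state, read_camera, env gives the robot as it stands. The module is installed in compiled form; this text tells all that it offers.
- The arm moves only by the shell command python3 -m crank 'ROWS' [FORCE]. ROWS is JSON, a list of rows, each an object of numbers: "x", "y", "z": the shift along the tool's x, y, z as a fraction of full scale; "ax", "ay", "az": the turn, a rotation vector about the tool's x, y, z as a fraction of full scale; "claw": the opening, from 0 (shut) to 1 (fully open). A call has 1 to 10 rows; each row is the pose to reach, as a shift and turn from the pose commanded when the call began, along the tool's axes at that moment, turning the shorter way round; what a row does not reach only later rows make up. Full scale, the value 1, is 0.2 m for a shift and pi rad for a turn. A row lasts 1/12 s, in which the tool goes at most 41.7 mm and 7.16 degrees, less where a joint would pass 70% of its speed; a pose out of reach is approached as far as the arm can. A call with a number of a shift or a turn outside -1 to 1 is refused whole. A call with a gripper value outside its range is refused whole. The fingers move at their own pace and stop on an object; FORCE is the grip in N (left out, the last holds). Time passes only in rows, so rows that repeat a pose let the fingers close. It gives the time, the measured TCP pose, the force, the opening and the grip force at its end, in the units of the state.
- state(): the state, without advancing time (a new reading comes with each control period).
- read_camera(name): name is "side" or "top"; returns a dict with "frame" (400x640x3 uint8, red, green, blue), "depth" (400x640 float32, m along the optical axis (not along the pixel's ray), 0 where there is no reading), "K" (3x3 intrinsics, pixels), "dist_coeffs" ([k1, k2, p1, p2, k3] as OpenCV has them; the pictures are not rectified), "R" (3x3) and "t" (3): a world point X has camera coordinates R X + t. Camera axes: x right, y down, z forward; pixel columns grow to the right and rows downward; lengths in m; the calibration is good to about 2 mm. A picture is of the moment at which its call begins.
- env.job_done(): hands the job in; it is judged then, once.
The state is a dict: "clock": time; "joint_positions": joint angles; "qd": joint speeds; "joint_torque": joint torques, N m; "ee_pos": TCP position; "orientation": TCP orientation; "force": force on the tool from outside, world axes, zero at the start; "wrist_torque": the same for the moment, N m; "grip_width": finger opening in m; "gripper_force": force on a finger pad.
Only numpy, scipy, OpenCV 4.12 (cv2) and the standard library are available. Lean on these libraries where they do the work, as an engineer would, in place of code of your own. Each camera call takes 0.05 s, during which the arm holds its last target. There are 200 camera calls.

## Working session

There is one attempt and no reset: what is moved stays moved. The work goes in short steps, Python scripts to look and compute and a shell command to move; the robot and the scene stay as the last step left them, time stands still between calls to the robot, and variables do not carry over. Pictures are saved under pics/ and viewed, at most 14 in all, crops included, and the job is handed in when it is done.

```bash
mkdir -p pics; cat > h.py <<'E'
import numpy as np, cv2
from rig import state, read_camera, env
from scipy.spatial.transform import Rotation as Ro
def world(c):
    "per-pixel world coordinates from depth"
    h,w=c["depth"].shape
    uv=np.stack(np.meshgrid(np.arange(w),np.arange(h)),-1).reshape(-1,1,2).astype(np.float64)
    n=cv2.undistortPoints(uv,np.array(c["K"],float),np.array(c["dist_coeffs"],float))[:,0]
    z=c["depth"].reshape(-1).astype(float)
    P=np.c_[n*z[:,None],z]
    X=(P-np.array(c["t"]))@np.array(c["R"])
    X[z==0]=np.nan
    return X.reshape(h,w,3)
E
python3 - <<'E'
from h import *
for n in ("top","side"):
    c=read_camera(n); np.savez(f"{n}0.npz",**{k:np.array(v) for k,v in c.items()})
    cv2.imwrite(f"pics/{n}0.png",cv2.cvtColor(c["frame"],cv2.COLOR_RGB2BGR))
    X=world(c); print(n,-np.array(c["R"]).T@np.array(c["t"]),np.array(c["R"])[2],np.isnan(X[...,0]).mean())
    print([X[v,u].round(3).tolist() for v in (50,200,350) for u in (50,320,590)])
print(state())
E
```

```text
top [ 0.3082852  -0.07272019  1.24872664] [ 0.18719357  0.00330916 -0.98231747] 0.004015625
[[1.256, 1.097, -0.243], [1.255, -0.084, -0.265], [1.254, -1.255, -0.233], [0.64, 1.196, -0.518], [0.544, -0.083, 0.003], [0.569, -1.071, -0.113], [-0.066, 1.203, -0.652], [0.226, -0.076, 0.805], [0.209, -0.429, 0.731]]
side [ 0.0968982  -1.14540344  0.71551327] [ 0.31575873  0.83009348 -0.45960987] 0.004015625
[[-0.513, 2.04, 0.411], [1.249, 1.836, 0.275], [1.239, -0.295, 0.544], [-0.703, 1.731, -0.478], [0.576, 0.133, 0.007], [1.256, -0.402, 0.116], [-0.614, 0.6, -0.749], [nan, nan, nan], [0.876, -0.752, -0.014]]
{'clock': 0.1, 'joint_positions': array([-1.12297583e+00,  2.38733915e-01, -1.41550507e-02,  1.31918552e+00,
        2.86471510e-05,  1.57079557e+00]), 'qd': array([ 0.00084678, -0.00160437,  0.00069477,  0.00094641, -0.0008107 ,
        0.00191652]), 'joint_torque': array([ 1.53994333e-03, -5.39719462e+01,  3.47000241e+01,  1.33941101e-02,
       -2.46880967e-05,  3.35079949e-05]), 'ee_pos': array([ 0.2271783 , -0.47290346,  0.23074082]), 'orientation': array([-3.14031450e+00, -2.86480909e-05,  4.47821218e-01]), 'force': array([ 0.12896891, -0.68056868,  0.14861254]), 'wrist_torque': array([-0.00232601, -0.01125223,  0.00923399]), 'gripper_force': 0.0, 'grip_width': 0.08532527714842267}
```

View pics/top0.png

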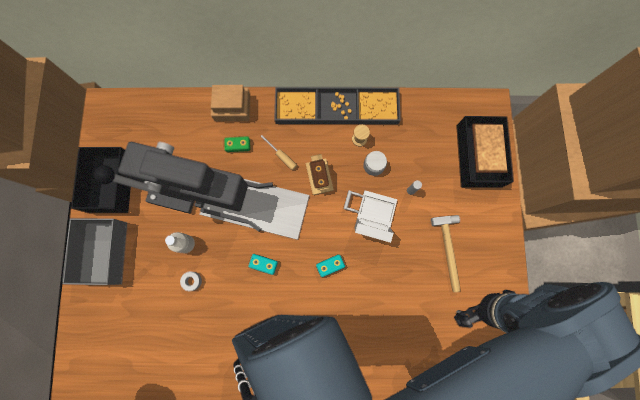

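View pics/side0.png

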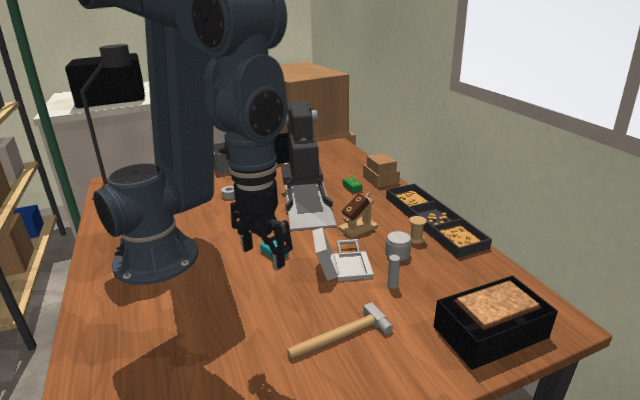

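Candidates for the toggle in the top view: dark brown at (320,175) on a light-wood slope, green at (237,144), turquoise at (263,264) and (331,266). The brown one fits: it is dark wood with brass eyelets on a light rest. The jig is at (375,213) with its bar to the left at (348,202) and its lid open towards the robot. The press plate runs from (300,215) up-left. I'll confirm in a crop and measure.

```bash
cat > meas.py <<'E'
from h import *
def load(n): 
    d=np.load(n); return {k:d[k] for k in d.files}
def rect(P):
    r=cv2.minAreaRect(P.astype(np.float32)*1000); return [np.round(v,1) for v in r]
def plane(P):
    m=np.median(P,0); 
    for _ in range(4):
        c=P.mean(0); n=np.linalg.svd(P-c)[2][2]; P=P[np.abs((P-c)@n)<max(.0015,1.5*np.std((P-c)@n))]
    return P.mean(0), n*np.sign(n[2]),np.std((P-c)@n)
E
python3 - <<'E'
from meas import *
for n in ("top","side"):
    c=load(n+"0.npz"); X=world(c); f=c["frame"]; hsv=cv2.cvtColor(f,cv2.COLOR_RGB2HSV).astype(int)
    H,S,V=hsv[...,0],hsv[...,1],hsv[...,2]
    x,y,z=X[...,0],X[...,1],X[...,2]
    if n=="top":
        g=f[120:250,190:440]; cv2.imwrite("pics/crop0.png",cv2.cvtColor(cv2.resize(g,None,fx=3.2,fy=3.2,interpolation=cv2.INTER_CUBIC),cv2.COLOR_RGB2BGR))
        print("px size",c["K"][0,0])
        uv={k:X[v,u].round(4) for k,(u,v) in dict(tog=(320,175),jig=(378,208),bar=(348,202),plate=(290,215),head=(225,190),tab=(400,280)).items()}; print(uv)
    # toggle: top face high, not table
    tx,ty=(.0,.0)
    m=(z>.04)&(z<.2)&(abs(x-uv["tog"][0])<.09)&(abs(y-uv["tog"][1])<.07)&(V<130)
    P=X[m]; c0,nn,s=plane(P); print(n,"toggle",len(P),c0.round(4),nn.round(3),s, "slope deg",np.degrees(np.arccos(nn[2])))
    # project on face plane
    d=abs((P-c0)@nn)<.004
    P=P[d]; up=np.array([nn[0],nn[1],0]);up/=-np.linalg.norm(up); xs=up-nn*(up@nn); xs/=np.linalg.norm(xs); ys=np.cross(nn,xs)
    q=np.c_[(P-c0)@xs,(P-c0)@ys]; r=rect(q); print("  xs",xs.round(3),r); cc=c0+(r[0][0]*xs+r[0][1]*ys)/1000; print("  face centre",cc.round(4),"centre",(cc-.015*nn).round(4))
    near=(abs(x-uv["jig"][0])<.12)&(abs(y-uv["jig"][1])<.14)&(S<50)&(V>90)
    for a,b in ((.0,.009),(.009,.019),(.0195,.035),(.04,.13)):
        P=X[near&(z>a)&(z<b)]; 
        if len(P)>5: print("  jig z",a,b,len(P),P.mean(0).round(4),rect(P[:,:2]))
    np.save(f"jig_{n}.npy",X[near&(z>.003)])
    pl=(abs(z-.008)<.005)&(S<60)&(V>60)&(abs(x-.6)<.2)&(y>-.05)&(y<.4)
    P=X[pl]; print("  plate",len(P),np.median(P,0).round(4),rect(P[:,:2]))
    cs=cv2.boxPoints(cv2.minAreaRect(P[:,:2].astype(np.float32))); print(cs.round(4).tolist())
E
```

```text
px size 387.5744018851285
{'tog': array([ 0.6069, -0.082 ,  0.0872]), 'jig': array([ 0.5178, -0.2716,  0.0052]), 'bar': array([ 0.5341, -0.1726,  0.0235]), 'plate': array([0.4941, 0.0145, 0.0054]), 'head': array([0.5319, 0.1796, 0.2122]), 'tab': array([ 2.877e-01, -3.364e-01, -3.000e-04])}
top toggle 349 [ 0.6105 -0.0779  0.0917] [-0.513 -0.101  0.853] 0.0010363203102316638 slope deg 31.499878539103594
  xs [0.837 0.164 0.522] [array([-2.9, -0.6]), array([83.5, 45.4]), np.float64(1.1)]
  face centre [ 0.6082 -0.079   0.0902] centre [ 0.6159 -0.0774  0.0774]
  jig z 0.0 0.009 562 [ 0.5165 -0.2676  0.0044] [array([ 535. , -282.8]), array([114.2, 153.1]), np.float64(61.7)]
  jig z 0.009 0.019 508 [ 0.5042 -0.2634  0.0138] [array([ 509.8, -281.7]), array([131.7, 179.3]), np.float64(3.0)]
  jig z 0.0195 0.035 126 [ 0.5294 -0.1965  0.0243] [array([ 508.3, -265.8]), array([131.8, 211.8]), np.float64(3.0)]
  jig z 0.04 0.13 531 [ 0.4698 -0.2634  0.0923] [array([ 517.5, -289.9]), array([163.6, 226.4]), np.float64(73.4)]
  plate 2836 [0.5098 0.0754 0.0073] [array([509.8, 115.9]), array([309.2,
[... 516 characters left out ...]
  0.0041] [array([ 538.1, -296.6]), array([138. , 181.7]), np.float64(57.4)]
  jig z 0.009 0.019 492 [ 0.5066 -0.2764  0.0133] [array([ 537.9, -286. ]), array([150.5, 197.7]), np.float64(57.2)]
  jig z 0.0195 0.035 209 [ 0.5175 -0.2572  0.0258] [array([ 543.7, -272. ]), array([184.8, 202.6]), np.float64(57.3)]
  jig z 0.04 0.13 703 [ 0.4754 -0.2962  0.0793] [array([ 516., -298.]), array([163.9, 226.4]), np.float64(73.6)]
  plate 1652 [0.5215 0.0852 0.0071] [array([604., 108.]), array([336.6, 307.2]), np.float64(75.8)]
[[0.4138000011444092, -0.017500000074505806], [0.7117000222206116, -0.09290000051259995], [0.7942000031471252, 0.23350000381469727], [0.49639999866485596, 0.30889999866485596]]
```

View pics/crop0.png

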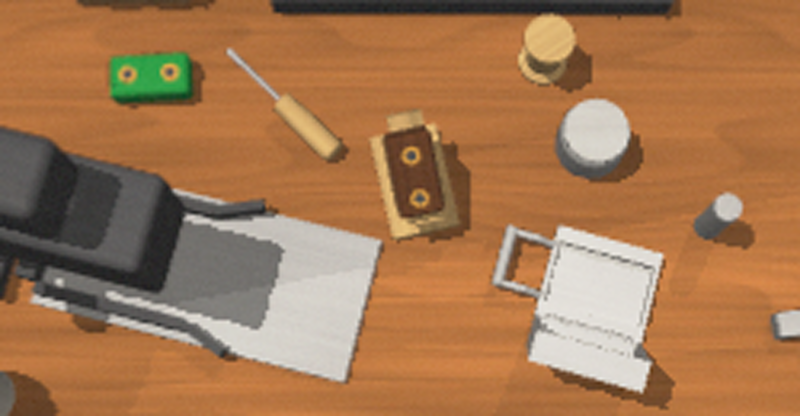

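The crop confirms the dark-wood toggle with brass eyelets at top px (320,175) on the light rest. The plate's front corners are at about (309,195) and (298,239), the jig's bar at (348,202), and the tray around (378,207).

```bash
cat >> meas.py <<'E'
def ray(c,uv,h):
    n=cv2.undistortPoints(np.array(uv,float).reshape(-1,1,2),c["K"],c["dist_coeffs"])[:,0]
    d=np.c_[n,np.ones(len(n))]@c["R"]; o=-c["R"].T@c["t"]; return o+d*((h-o[2])/d[:,2])[:,None]
def comp(m,u,v):
    _,l=cv2.connectedComponents(m.astype(np.uint8)); return l==l[v,u]
E
python3 - <<'E'
from meas import *
c=load("top0.npz"); X=world(c); f=c["frame"]; hsv=cv2.cvtColor(f,cv2.COLOR_RGB2HSV).astype(int); S,V=hsv[...,1],hsv[...,2]
x,y,z=np.moveaxis(X,-1,0)
m=comp((S<70)&(V>50)&(abs(z-.007)<.006),290,215)
uv=np.argwhere(m)[:,::-1]; P=ray(c,uv,.008)
# plate front edge and sides: project on approx axis
r=cv2.minAreaRect((P[:,:2]*1000).astype(np.float32)); print("plate",len(P),r, (cv2.boxPoints(r)).round(1).tolist())
# dark tall stuff: head top and front
d=(V<110)&(S<90)&(y>.0)&(y<.5)&(x>.4)&(x<.75)
for a,b in ((.025,.045),(.07,.12),(.2,.24),(.27,.32)):
    Q=X[d&(z>a)&(z<b)]
    if len(Q)>10: print("press z",a,b,len(Q),rect(Q[:,:2]))
j=np.argwhere(comp((S<60)&(V>80)&(z>.0015)&(abs(x-.5)<.12)&(abs(y+.26)<.14),378,208))
J=X[j[:,0],j[:,1]]
for lab,s,hh in (("rim",(J[:,2]>.0105)&(J[:,2]<.0175)&(J[:,0]>.475),.014),("floor",(J[:,2]<.009)&(J[:,0]>.46),.005),("bar",(J[:,1]>-.205)&(J[:,2]>.012),.028)):
    Q=ray(c,j[s][:,::-1],hh); print(lab,len(Q),Q.mean(0).round(4),rect(Q[:,:2]),cv2.boxPoints(cv2.minAreaRect((Q[:,:2]*1000).astype(np.float32))).round(0).tolist())
L=J[J[:,2]>.04]; c0,n,s=plane(L); print("lid plane",c0.round(4),n.round(3),s,"zmax",np.percentile(L[:,2],99), L[L[:,2]>L[:,2].max()-.006].round(3)[::6].tolist())
for k in (X[(z>.09)&(z<.14)&(abs(x-.47)<.08)&(abs(y+.26)<.09)],): print(len(k),rect(k[:,:2]))
for o,(u,v) in dict(punch=(417,187),tin=(376,162),spool=(361,134),awl=(287,160),mallet=(445,220),glue=(178,242)).items(): print(o,X[v,u].round(3))
E
```

```text
plate 2759 ((527.8069458007812, 129.4066162109375), (326.33990478515625, 150.0042724609375), 75.84204864501953) [[415.20001220703125, -10.5], [560.5999755859375, -47.20000076293945], [640.4000244140625, 269.29998779296875], [495.0, 306.0]]
press z 0.025 0.045 807 [array([529.5, 254.6]), array([299. , 371.2]), np.float64(32.9)]
press z 0.07 0.12 132 [array([486.5, 272.9]), array([154.5, 280.2]), np.float64(4.0)]
press z 0.2 0.24 1177 [array([566.8, 285.3]), array([285.8,  90.2]), np.float64(75.8)]
press z 0.27 0.32 2771 [array([563.5, 325.7]), array([226.7, 115.7]), np.float64(76.8)]
rim 286 [ 0.5262 -0.2615  0.014 ] [array([ 515., -259.]), array([123.6, 100.5]), np.float64(74.3)] [[450.0, -305.0], [547.0, -332.0], [580.0, -213.0], [483.0, -186.0]]
floor 501 [ 0.5159 -0.2677  0.005 ] [array([ 516.4, -267.2]), array([107.4,  84.6]), np.float64(75.9)] [[462.0, -309.0], [544.0, -330.0], [570.0, -225.0], [488.0, -205.0]]
bar 191 [ 0.5006 -0.1887  0.028 ] [array([ 502.5, -184.8]), array([141.1,  49.2]), np.float64(4.4)] [[430.0, -166.0], [434.0, -215.0], [575.0, -204.0], [571.0, -155.0]]
lid plane [ 0.4282 -0.2431  0.1004] [-0.225  0.071  0.972] 0.0013972577263547505 zmax 0.10841054583725676 [[0.456, -0.195, 0.106], [0.45, -0.201, 0.106], [0.447, -0.21, 0.104], [0.444, -0.189, 0.103], [0.444, -0.236, 0.104], [0.438, -0.195, 0.105], [0.438, -0.257, 0.104], [0.435, -0.233, 0.104], [0.435, -0.268, 0.109], [0.432, -0.274, 0.106], [0.429, -0.274, 0.106], [0.426, -0.285, 0.109], [0.423, -0.274, 0.104], [0.417, -0.295, 0.104]]
384 [array([ 428.8, -241.7]), array([110. ,  30.7]), np.float64(74.7)]
punch [ 0.569 -0.38   0.09 ]
tin [ 0.657 -0.261  0.06 ]
spool [ 0.748 -0.214  0.069]
awl [0.673 0.026 0.027]
mallet [ 0.476 -0.483  0.023]
glue [0.397 0.338 0.108]
```

```bash
cat > go.py <<'E'
from h import *
def frame(z,y):
    z=np.array(z,float);z/=np.linalg.norm(z);y=np.array(y,float);y-=z*(y@z);y/=np.linalg.norm(y)
    return np.c_[np.cross(y,z),y,z]
def row(p,R,base=None):
    "row values (tool fractions) from the present pose, or base=(p,R), to p,R"
    s=state(); p0,R0=base if base else (s["ee_pos"],Ro.from_euler("xyz",s["orientation"]).as_matrix())
    d=R0.T@(np.array(p)-p0)/.2; w=Ro.from_matrix(R0.T@R).as_rotvec()/np.pi
    k=max(1,np.abs(d).max()); 
    print("xyz",(d/k).round(4),"ax",w.round(4),"frac %.2f"%(1/k),"deg %.0f mm %.0f"%(np.linalg.norm(w)*180,np.linalg.norm(d/k)*200)); return p,R
E
python3 - <<'E'
from meas import *; from go import *
c=load("top0.npz")
print("tray far corners",ray(c,[(365.6,190.6),(397.5,200.6)],.014).round(4).tolist())
print("bar outer corners",ray(c,[(349.2,190.6),(343.9,210)],.024).round(4).tolist())
print("floor corners far",ray(c,[(190+565/3.2,120+242/3.2),(190+653/3.2,120+268/3.2)],.010).round(4).tolist())
t=np.array([.6159,-.0774,.0774]); a=np.radians(11.5); sl=np.radians(32)
n=np.array([-np.sin(sl)*np.cos(a),-np.sin(sl)*np.sin(a),np.cos(sl)])
R=frame(-n,[np.sin(a),-np.cos(a),0]); print(R.round(3))
row(t+.10*n,R)
E
```

```text
tray far corners [[0.5738, -0.2313, 0.014], [0.5409, -0.3343, 0.014]]
bar outer corners [[0.5715, -0.1769, 0.024], [0.5079, -0.1591, 0.024]]
floor corners far [[0.5579, -0.2346, 0.01], [0.5312, -0.3235, 0.01]]
[[ 0.831  0.199  0.519]
 [ 0.169 -0.98   0.106]
 [ 0.53   0.    -0.848]]
xyz [ 1.     -0.4276  0.1463] ax [-0.0224  0.1769  0.0765] frac 0.43 deg 35 mm 219
```

```bash
R='{"x":1,"y":-0.43,"z":0.1,"ax":-0.022,"ay":0.177,"az":0.077,"claw":0.8}'; python3 -m crank '[{"x":1,"y":-0.43,"z":0.1,"ax":-0.022,"ay":0.177,"az":0.077,"claw":0.8},{"x":1,"y":-0.43,"z":0.1,"ax":-0.022,"ay":0.177,"az":0.077,"claw":0.8},{"x":1,"y":-0.43,"z":0.1,"ax":-0.022,"ay":0.177,"az":0.077,"claw":0.8},{"x":1,"y":-0.43,"z":0.1,"ax":-0.022,"ay":0.177,"az":0.077,"claw":0.8},{"x":1,"y":-0.43,"z":0.1,"ax":-0.022,"ay":0.177,"az":0.077,"claw":0.8},{"x":1,"y":-0.43,"z":0.1,"ax":-0.022,"ay":0.177,"az":0.077,"claw":0.8},{"x":1,"y":-0.43,"z":0.1,"ax":-0.022,"ay":0.177,"az":0.077,"claw":0.8}]' 60
cat > tog.py <<'E'
from go import *
t=np.array([.6159,-.0774,.0774]); a=np.radians(11.5); sl=np.radians(32)
n=np.array([-np.sin(sl)*np.cos(a),-np.sin(sl)*np.sin(a),np.cos(sl)])
R=frame(-n,[np.sin(a),-np.cos(a),0])
E
python3 -c "
from tog import *
row(t+.10*n,R)"
```

```text
clock: 0.68
ee_pos: [0.3697, -0.3057, 0.21]
orientation: [-3.138, -0.558, 0.199]
force: [-0.5, -0.3, -0.5]
grip_width: 0.0682
gripper_force: 0.0
xyz [ 0.8632 -0.8727  0.8243] ax [-0.0009  0.     -0.0006] frac 1.00 deg 0 mm 296
```

```bash
python3 -m crank '[{"x":0.863,"y":-0.873,"z":0.824,"claw":0.8},{"x":0.863,"y":-0.873,"z":0.824,"claw":0.8},{"x":0.863,"y":-0.873,"z":0.824,"claw":0.8},{"x":0.863,"y":-0.873,"z":0.824,"claw":0.8},{"x":0.863,"y":-0.873,"z":0.824,"claw":0.8},{"x":0.863,"y":-0.873,"z":0.824,"claw":0.8},{"x":0.863,"y":-0.873,"z":0.824,"claw":0.8},{"x":0.863,"y":-0.873,"z":0.824,"claw":0.8},{"x":0.863,"y":-0.873,"z":0.824,"claw":0.8},{"x":0.863,"y":-0.873,"z":0.824,"claw":0.8}]'
python3 -c "
from tog import *
row(t-.005*n,R)"
```

```text
xyz [ 0.6398 -0.6457  1.    ] ax [-0.0009  0.     -0.0006] frac 0.74 deg 0 mm 270invalid input at $[0]: expected keys x, y, z, ax, ay, az, claw
```

```bash
python3 -m crank '[{"x":0.863,"y":-0.873,"z":0.824,"ax":0,"ay":0,"az":0,"claw":0.8},{"x":0.863,"y":-0.873,"z":0.824,"ax":0,"ay":0,"az":0,"claw":0.8},{"x":0.863,"y":-0.873,"z":0.824,"ax":0,"ay":0,"az":0,"claw":0.8},{"x":0.863,"y":-0.873,"z":0.824,"ax":0,"ay":0,"az":0,"claw":0.8},{"x":0.863,"y":-0.873,"z":0.824,"ax":0,"ay":0,"az":0,"claw":0.8},{"x":0.863,"y":-0.873,"z":0.824,"ax":0,"ay":0,"az":0,"claw":0.8},{"x":0.863,"y":-0.873,"z":0.824,"ax":0,"ay":0,"az":0,"claw":0.8},{"x":0.863,"y":-0.873,"z":0.824,"ax":0,"ay":0,"az":0,"claw":0.8},{"x":0.863,"y":-0.873,"z":0.824,"ax":0,"ay":0,"az":0,"claw":0.8},{"x":0.863,"y":-0.873,"z":0.824,"ax":0,"ay":0,"az":0,"claw":0.8}]'
python3 -c "
from tog import *
row(t-.005*n,R)"
```

```text
clock: 1.52
ee_pos: [0.565, -0.0918, 0.163]
orientation: [3.141, -0.558, 0.201]
force: [-0.3, 0.4, -1.1]
grip_width: 0.0684
gripper_force: 0.0
xyz [-0.0027 -0.0197  0.5277] ax [0.     0.0002 0.    ] frac 1.00 deg 0 mm 106
```

```bash
python3 -m crank '[{"x":0,"y":-0.01,"z":0.3,"ax":0,"ay":0,"az":0,"claw":0.8},{"x":0,"y":-0.01,"z":0.4,"ax":0,"ay":0,"az":0,"claw":0.8},{"x":0,"y":-0.01,"z":0.48,"ax":0,"ay":0,"az":0,"claw":0.8},{"x":0,"y":-0.01,"z":0.528,"ax":0,"ay":0,"az":0,"claw":0.8},{"x":0,"y":-0.01,"z":0.528,"ax":0,"ay":0,"az":0,"claw":0.8},{"x":0,"y":-0.01,"z":0.528,"ax":0,"ay":0,"az":0,"claw":0.4},{"x":0,"y":-0.01,"z":0.528,"ax":0,"ay":0,"az":0,"claw":0.4},{"x":0,"y":-0.01,"z":0.528,"ax":0,"ay":0,"az":0,"claw":0.4},{"x":0,"y":-0.01,"z":0.528,"ax":0,"ay":0,"az":0,"claw":0.4}]' 40
python3 -c "
from tog import *
row(t-.005*n,R)
row(t+.08*n,R)"
```

```text
clock: 2.27
ee_pos: [0.6193, -0.0794, 0.0752]
orientation: [3.14, -0.56, 0.199]
force: [-5.9, -4.1, 7.6]
grip_width: 0.0453
gripper_force: 42.1
xyz [-0.0067 -0.0133  0.0081] ax [ 0.0007 -0.0006 -0.0005] frac 1.00 deg 0 mm 3
xyz [-0.0058 -0.0124 -0.4169] ax [ 0.0007 -0.0006 -0.0005] frac 1.00 deg 0 mm 83
```

```bash
python3 -m crank '[{"x":0,"y":0,"z":-0.15,"ax":0,"ay":0,"az":0,"claw":0.4},{"x":0,"y":0,"z":-0.3,"ax":0,"ay":0,"az":0,"claw":0.4},{"x":0,"y":0,"z":-0.48,"ax":0,"ay":0,"az":0,"claw":0.4},{"x":0,"y":0,"z":-0.48,"ax":0,"ay":0,"az":0,"claw":0.4}]'
cat > jig.py <<'E'
from go import *
a=np.radians(74.5); jc=np.array([.511,-.268,.022]); jx=np.array([np.cos(a),np.sin(a),0]); jy=np.array([-np.sin(a),np.cos(a),0]); D=np.array([0,0,-1.])
E
python3 -c "
from jig import *
row([*jc[:2],.13],frame(D,-jy*-1 if 0 else np.cross(D,jx)))"
```

```text
clock: 2.6
ee_pos: [0.5693, -0.0896, 0.1613]
orientation: [3.138, -0.565, 0.201]
force: [1.1, 0.4, -0.2]
grip_width: 0.045
gripper_force: 43.8
xyz [-0.4752  0.8165 -0.1131] ax [ 0.0998 -0.1607 -0.3406] frac 1.00 deg 70 mm 190
```

```bash
python3 -m crank '[{"x":-0.475,"y":0.816,"z":-0.113,"ax":0.0998,"ay":-0.1607,"az":-0.3406,"claw":0.4},{"x":-0.475,"y":0.816,"z":-0.113,"ax":0.0998,"ay":-0.1607,"az":-0.3406,"claw":0.4},{"x":-0.475,"y":0.816,"z":-0.113,"ax":0.0998,"ay":-0.1607,"az":-0.3406,"claw":0.4},{"x":-0.475,"y":0.816,"z":-0.113,"ax":0.0998,"ay":-0.1607,"az":-0.3406,"claw":0.4},{"x":-0.475,"y":0.816,"z":-0.113,"ax":0.0998,"ay":-0.1607,"az":-0.3406,"claw":0.4},{"x":-0.475,"y":0.816,"z":-0.113,"ax":0.0998,"ay":-0.1607,"az":-0.3406,"claw":0.4},{"x":-0.475,"y":0.816,"z":-0.113,"ax":0.0998,"ay":-0.1607,"az":-0.3406,"claw":0.4},{"x":-0.475,"y":0.816,"z":-0.113,"ax":0.0998,"ay":-0.1607,"az":-0.3406,"claw":0.4},{"x":-0.475,"y":0.816,"z":-0.113,"ax":0.0998,"ay":-0.1607,"az":-0.3406,"claw":0.4},{"x":-0.475,"y":0.816,"z":-0.113,"ax":0.0998,"ay":-0.1607,"az":-0.3406,"claw":0.4}]'
python3 - <<'E'
from jig import *; from meas import *
row([*jc[:2],.018],frame(D,np.cross(D,jx)))
c=read_camera("side"); np.savez("s1.npz",**{k:np.array(v) for k,v in c.items()})
f=c["frame"][150:310,220:440]; cv2.imwrite("pics/s1.png",cv2.cvtColor(cv2.resize(f,None,fx=3.5,fy=3.5,interpolation=cv2.INTER_CUBIC),cv2.COLOR_RGB2BGR))
E
```

```text
clock: 3.43
ee_pos: [0.5113, -0.2677, 0.1242]
orientation: [-3.14, -0.007, 1.285]
force: [0.3, -0.2, -1.6]
grip_width: 0.045
gripper_force: 43.7
xyz [-5.900e-03 -1.000e-04  5.311e-01] ax [-0.0005 -0.0023 -0.005 ] frac 1.00 deg 1 mm 106
```

View pics/s1.png

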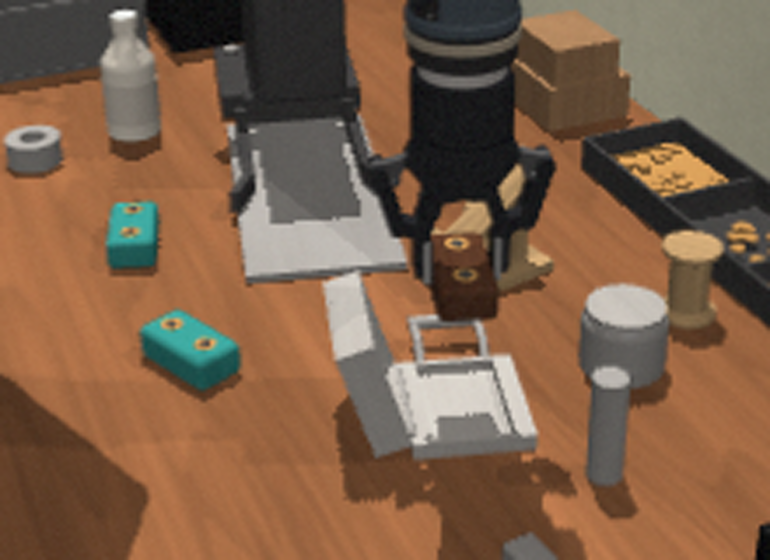

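The toggle is held level, with its end face at crop (465,290), above the open tray at (465,400). I'll check its offset in the hand by depth.

```bash
python3 - <<'E'
from jig import *; from meas import *
c=load("s1.npz"); X=world(c); f=c["frame"].astype(int)
p=state()["ee_pos"]
m=(f[...,0]>f[...,2]*1.3)&(f.sum(-1)<290)&(np.linalg.norm(X-p,axis=-1)<.075)
q=(X[m]-p); L=np.c_[q@jx,q@jy,q[:,2]]
print(m.sum(),np.percentile(L,[1,5,50,95,99],axis=0).round(4).tolist())
E
```

```text
462 [[-0.0492, -0.0422, -0.0081], [-0.0478, -0.0222, -0.0049], [-0.0269, 0.0025, 0.0178], [0.018, 0.0305, 0.0448], [0.031, 0.0389, 0.0662]]
```

```bash
python3 -m crank '[{"x":0.009,"y":0,"z":0.2,"ax":0,"ay":-0.002,"az":-0.005,"claw":0.4},{"x":0.009,"y":0,"z":0.35,"ax":0,"ay":-0.002,"az":-0.005,"claw":0.4},{"x":0.009,"y":0,"z":0.44,"ax":0,"ay":-0.002,"az":-0.005,"claw":0.4},{"x":0.009,"y":0,"z":0.49,"ax":0,"ay":-0.002,"az":-0.005,"claw":0.4},{"x":0.009,"y":0,"z":0.515,"ax":0,"ay":-0.002,"az":-0.005,"claw":0.4},{"x":0.009,"y":0,"z":0.53,"ax":0,"ay":-0.002,"az":-0.005,"claw":0.4},{"x":0.009,"y":0,"z":0.53,"ax":0,"ay":-0.002,"az":-0.005,"claw":0.4}]'
```

```text
clock: 4.07
ee_pos: [0.5121, -0.2645, 0.0183]
orientation: [3.141, -0.004, 1.295]
force: [0.5, -0.0, -1.2]
grip_width: 0.0449
gripper_force: 43.7
```

```bash
python3 -m crank '[{"x":0,"y":0,"z":0.008,"ax":0,"ay":0,"az":0,"claw":0.4},{"x":0,"y":0,"z":0.014,"ax":0,"ay":0,"az":0,"claw":0.4},{"x":0,"y":0,"z":0.014,"ax":0,"ay":0,"az":0,"claw":0.4},{"x":0,"y":0,"z":0.014,"ax":0,"ay":0,"az":0,"claw":0.6},{"x":0,"y":0,"z":0.014,"ax":0,"ay":0,"az":0,"claw":0.67},{"x":0,"y":0,"z":0.014,"ax":0,"ay":0,"az":0,"claw":0.67},{"x":0,"y":0,"z":0.014,"ax":0,"ay":0,"az":0,"claw":0.67}]'
python3 -m crank '[{"x":0,"y":0,"z":-0.1,"ax":0,"ay":0,"az":0,"claw":0.67},{"x":0,"y":0,"z":-0.25,"ax":0,"ay":0,"az":0,"claw":0.67},{"x":0,"y":0,"z":-0.45,"ax":0,"ay":0,"az":0,"claw":0.67},{"x":0,"y":0,"z":-0.65,"ax":0,"ay":0,"az":0,"claw":0.2},{"x":0,"y":0,"z":-0.8,"ax":0,"ay":0,"az":0,"claw":0},{"x":0,"y":0,"z":-0.8,"ax":0,"ay":0,"az":0,"claw":0}]'
python3 - <<'E'
from jig import *; from meas import *
c=read_camera("side"); np.savez("s2.npz",**{k:np.array(v) for k,v in c.items()})
f=c["frame"]; X=world(c); g=f.astype(int)
q=X-jc; m=(g[...,0]>g[...,2]*1.3)&(g.sum(-1)<290)&(np.linalg.norm(q[...,:2],axis=-1)<.06)&(X[...,2]>.008)&(X[...,2]<.06)
q=q[m]; L=np.c_[q@jx,q@jy,q[:,2]]; print(m.sum(),np.percentile(L,[1,5,50,95,99],axis=0).round(4).tolist())
f=f[200:300,290:420]; cv2.imwrite("pics/s2.png",cv2.cvtColor(cv2.resize(f,None,fx=5,fy=5,interpolation=cv2.INTER_CUBIC),cv2.COLOR_RGB2BGR))
E
```

```text
clock: 4.65
ee_pos: [0.5117, -0.2642, 0.015]
orientation: [-3.141, -0.003, 1.296]
force: [0.6, 0.1, -0.1]
grip_width: 0.0572
gripper_force: 0.0
clock: 5.15
ee_pos: [0.5143, -0.2661, 0.1816]
orientation: [3.133, -0.001, 1.296]
force: [0.5, -0.4, -0.7]
grip_width: 0.0215
gripper_force: 0.0
357 [[-0.0448, -0.022, -0.0117], [-0.0434, -0.0192, -0.009], [-0.0252, 0.0026, 0.0103], [0.0313, 0.0214, 0.0134], [0.0368, 0.0227, 0.0147]]
```

View pics/s2.png

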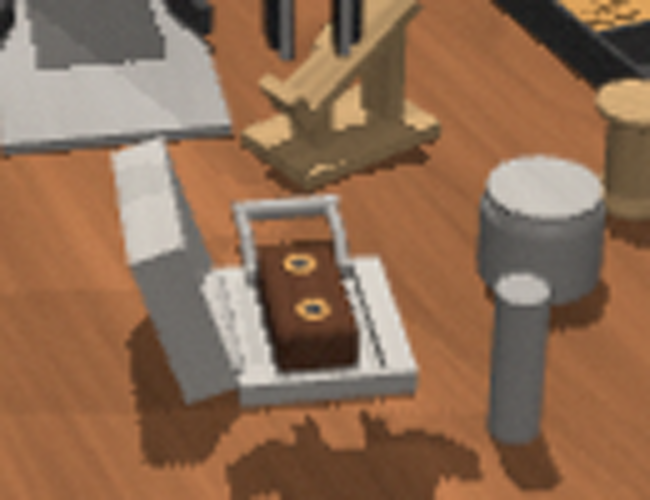

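The toggle lies flat and centred in the tray; its eyelets are at crop (300,263) and (312,308). The lid is still open on the robot side. Next I go behind the lid.

```bash
python3 -m crank '[{"x":0,"y":-0.2,"z":0,"ax":0,"ay":0,"az":0,"claw":0},{"x":0,"y":-0.4,"z":0,"ax":0,"ay":0,"az":0,"claw":0},{"x":0,"y":-0.6,"z":0,"ax":0,"ay":0,"az":0,"claw":0},{"x":0,"y":-0.72,"z":0,"ax":0,"ay":0,"az":0,"claw":0},{"x":0,"y":-0.72,"z":0,"ax":0,"ay":0,"az":0,"claw":0},{"x":0,"y":-0.72,"z":0.2,"ax":0,"ay":0,"az":0,"claw":0},{"x":0,"y":-0.72,"z":0.4,"ax":0,"ay":0,"az":0,"claw":0},{"x":0,"y":-0.72,"z":0.5,"ax":0,"ay":0,"az":0,"claw":0},{"x":0,"y":-0.72,"z":0.5,"ax":0,"ay":0,"az":0,"claw":0}]'
python3 -c "
from jig import *
p=state()['ee_pos']-jc; print(p@jx,p@jy,state()['ee_pos'][2])"
```

```text
clock: 5.95
ee_pos: [0.3704, -0.2235, 0.0708]
orientation: [-3.133, -0.006, 1.296]
force: [-0.5, 0.9, -0.1]
grip_width: -0.0001
gripper_force: 0.0
0.005290824270486754 0.1473654705175996 0.07078561865842542
```

```bash
python3 -m crank '[{"x":0,"y":0.125,"z":0,"ax":0,"ay":0,"az":0,"claw":0},{"x":0,"y":0.175,"z":0,"ax":0,"ay":0,"az":0,"claw":0},{"x":0,"y":0.22,"z":0,"ax":0,"ay":0,"az":0,"claw":0},{"x":0,"y":0.26,"z":-0.03,"ax":0,"ay":0,"az":0,"claw":0},{"x":0,"y":0.295,"z":-0.07,"ax":0,"ay":0,"az":0,"claw":0},{"x":0,"y":0.335,"z":-0.13,"ax":0,"ay":0,"az":0,"claw":0},{"x":0,"y":0.385,"z":-0.16,"ax":0,"ay":0,"az":0,"claw":0},{"x":0,"y":0.43,"z":-0.165,"ax":0,"ay":0,"az":0,"claw":0},{"x":0,"y":0.475,"z":-0.16,"ax":0,"ay":0,"az":0,"claw":0},{"x":0,"y":0.51,"z":-0.155,"ax":0,"ay":0,"az":0,"claw":0}]'
python3 - <<'E'
from jig import *; from meas import *
p=state()['ee_pos']-jc; print(p@jx,p@jy,state()['ee_pos'][2])
c=read_camera("side"); f=c["frame"][200:300,290:420]; cv2.imwrite("pics/s3.png",cv2.cvtColor(cv2.resize(f,None,fx=5,fy=5,interpolation=cv2.INTER_CUBIC),cv2.COLOR_RGB2BGR))
E
```

```text
clock: 6.78
ee_pos: [0.4732, -0.2538, 0.1069]
orientation: [3.14, -0.003, 1.296]
force: [0.6, 0.8, 11.7]
grip_width: 0.0003
gripper_force: 5.4
0.003606643487863138 0.04027306261284435 0.10689054549092979
```

View pics/s3.png

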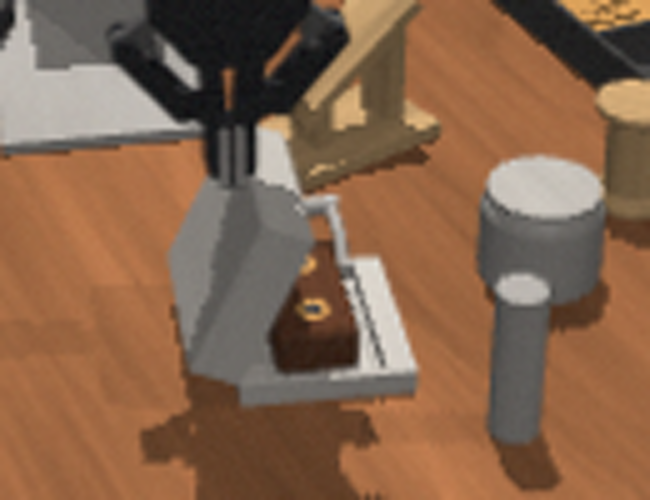

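The lid is at about 60°, with the fingers at crop (230,150) on its outer face; the jig and toggle look unmoved. I continue along the arc.

```bash
python3 -m crank '[{"x":0,"y":0.065,"z":0.025,"ax":0,"ay":0,"az":0,"claw":0},{"x":0,"y":0.1,"z":0.05,"ax":0,"ay":0,"az":0,"claw":0},{"x":0,"y":0.135,"z":0.07,"ax":0,"ay":0,"az":0,"claw":0},{"x":0,"y":0.165,"z":0.095,"ax":0,"ay":0,"az":0,"claw":0},{"x":0,"y":0.195,"z":0.12,"ax":0,"ay":0,"az":0,"claw":0},{"x":0,"y":0.225,"z":0.145,"ax":0,"ay":0,"az":0,"claw":0},{"x":0,"y":0.25,"z":0.175,"ax":0,"ay":0,"az":0,"claw":0},{"x":0,"y":0.275,"z":0.205,"ax":0,"ay":0,"az":0,"claw":0},{"x":0,"y":0.295,"z":0.235,"ax":0,"ay":0,"az":0,"claw":0},{"x":0,"y":0.31,"z":0.265,"ax":0,"ay":0,"az":0,"claw":0}]'
python3 - <<'E'
from jig import *
p=state()['ee_pos']-jc; print(p@jx,p@jy,state()['ee_pos'][2])
E
```

```text
clock: 7.67
ee_pos: [0.5314, -0.2699, 0.0521]
orientation: [-3.14, -0.003, 1.296]
force: [0.7, 0.3, 1.5]
grip_width: 0.0001
gripper_force: 0.6
0.0036730395953050083 -0.020201083192207606 0.05214802242074576
```

```bash
python3 -m crank '[{"x":0,"y":0.02,"z":0.02,"ax":0,"ay":0,"az":0,"claw":0},{"x":0,"y":0.02,"z":0.035,"ax":0,"ay":0,"az":0,"claw":0},{"x":0,"y":0.02,"z":0.045,"ax":0,"ay":0,"az":0,"claw":0},{"x":0,"y":0.02,"z":0.05,"ax":0,"ay":0,"az":0,"claw":0},{"x":0,"y":0.02,"z":0.05,"ax":0,"ay":0,"az":0,"claw":0}]'
```

```text
clock: 8.08
ee_pos: [0.535, -0.2708, 0.044]
orientation: [3.142, -0.003, 1.296]
force: [-0.8, 1.3, 9.3]
grip_width: -0.0
gripper_force: 4.3
```

```bash
python3 -m crank '[{"x":0,"y":0,"z":0.01,"ax":0,"ay":0,"az":0,"claw":0},{"x":0,"y":0,"z":0.01,"ax":0,"ay":0,"az":0,"claw":0},{"x":0,"y":0,"z":0.01,"ax":0,"ay":0,"az":0,"claw":0}]'
python3 -m crank '[{"x":0,"y":0,"z":-0.2,"ax":0,"ay":0,"az":0,"claw":0},{"x":0,"y":0,"z":-0.4,"ax":0,"ay":0,"az":0,"claw":0.3},{"x":0,"y":0,"z":-0.55,"ax":0,"ay":0,"az":0,"claw":0.5},{"x":0,"y":-0.3,"z":-0.55,"ax":0,"ay":0,"az":0,"claw":0.5},{"x":0,"y":-0.6,"z":-0.55,"ax":0,"ay":0,"az":0,"claw":0.5},{"x":0,"y":-0.8,"z":-0.55,"ax":0,"ay":0,"az":0,"claw":0.5},{"x":0,"y":-0.8,"z":-0.55,"ax":0,"ay":0,"az":0,"claw":0.5}]'
cat > jm.py <<'E'
from jig import *; from meas import *
import sys
n=sys.argv[1]
c=read_camera("top"); np.savez(n+".npz",**{k:np.array(v) for k,v in c.items()})
X=world(c); f=c["frame"]; hsv=cv2.cvtColor(f,cv2.COLOR_RGB2HSV).astype(int); x,y,z=np.moveaxis(X,-1,0)
near=(np.linalg.norm(X[...,:2]-jc[:2],axis=-1)<.14)&(hsv[...,1]<60)&(z>.01)&(z<.06)
T=X[near&(z>.036)]; c0,nn,s=plane(T); print("top",len(T),c0.round(4),nn.round(3),s.round(4),rect(T[:,:2]))
B=X[near&(z<.036)&((X[...,:2]-jc[:2])@jx[:2]>.06)]; print("bar+rods",len(B),rect(B[:,:2]),B.mean(0))
g=f[150:270,300:460]; cv2.imwrite(f"pics/{n}.png",cv2.cvtColor(cv2.resize(g,None,fx=4,fy=4,interpolation=cv2.INTER_CUBIC),cv2.COLOR_RGB2BGR))
E
python3 jm.py t4
```

```text
clock: 8.33
ee_pos: [0.5351, -0.2709, 0.0438]
orientation: [3.14, -0.003, 1.296]
force: [-6.1, 3.9, 25.2]
grip_width: -0.0003
gripper_force: 12.8
clock: 8.92
ee_pos: [0.3779, -0.2265, 0.1509]
orientation: [-3.139, -0.004, 1.296]
force: [0.5, -0.3, 0.7]
grip_width: 0.0424
gripper_force: 0.0
top 782 [ 0.5265 -0.2482  0.0434] [-0.023  0.007  1.   ] 0.0012 [array([ 570.3, -258.9]), array([154.3, 192.7]), np.float64(35.8)]
bar+rods 128 [array([ 577.5, -199.2]), array([ 46.5, 145.9]), np.float64(74.0)] [ 0.54755333 -0.18489877  0.0246049 ]
```

View pics/t4.png

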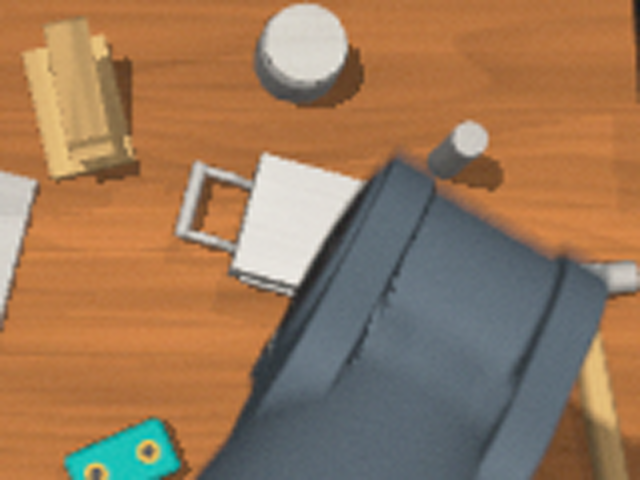

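The lid is shut (top plane level within about 0.02 rad, 43 mm high). The jig has not moved; its bar is at crop (187,200). Next I grasp the bar.

```bash
python3 - <<'E'
from jig import *
row([.538,-.173,.10],frame(D,-jx))
E
```

```text
xyz [0.4694 0.7337 0.2481] ax [-0.0032  0.0009  0.4984] frac 1.00 deg 90 mm 181
```

```bash
python3 -m crank '[{"x":0.47,"y":0.734,"z":0.248,"ax":0,"ay":0,"az":0.498,"claw":0.4},{"x":0.47,"y":0.734,"z":0.248,"ax":0,"ay":0,"az":0.498,"claw":0.4},{"x":0.47,"y":0.734,"z":0.248,"ax":0,"ay":0,"az":0.498,"claw":0.4},{"x":0.47,"y":0.734,"z":0.248,"ax":0,"ay":0,"az":0.498,"claw":0.4},{"x":0.47,"y":0.734,"z":0.248,"ax":0,"ay":0,"az":0.498,"claw":0.4},{"x":0.47,"y":0.734,"z":0.248,"ax":0,"ay":0,"az":0.498,"claw":0.4},{"x":0.47,"y":0.734,"z":0.248,"ax":0,"ay":0,"az":0.498,"claw":0.4},{"x":0.47,"y":0.734,"z":0.248,"ax":0,"ay":0,"az":0.498,"claw":0.4},{"x":0.47,"y":0.734,"z":0.248,"ax":0,"ay":0,"az":0.498,"claw":0.4},{"x":0.47,"y":0.734,"z":0.248,"ax":0,"ay":0,"az":0.498,"claw":0.4}]'
python3 - <<'E'
from jig import *
row([.538,-.173,.006],frame(D,-jx))
E
```

```text
clock: 9.8
ee_pos: [0.5476, -0.1768, 0.1014]
orientation: [-3.138, 0.001, 0.043]
force: [0.0, -0.1, 0.1]
grip_width: 0.0341
gripper_force: 0.0
xyz [-0.0467 -0.0191  0.4773] ax [-0.0012  0.0004  0.0998] frac 1.00 deg 18 mm 96
```

```bash
python3 -m crank '[{"x":-0.047,"y":-0.019,"z":0.05,"ax":0,"ay":0,"az":0.1,"claw":0.4},{"x":-0.047,"y":-0.019,"z":0.05,"ax":0,"ay":0,"az":0.1,"claw":0.4},{"x":-0.047,"y":-0.019,"z":0.05,"ax":0,"ay":0,"az":0.1,"claw":0.4},{"x":-0.047,"y":-0.019,"z":0.05,"ax":0,"ay":0,"az":0.1,"claw":0.4},{"x":-0.047,"y":-0.019,"z":0.05,"ax":0,"ay":0,"az":0.1,"claw":0.4}]'
python3 - <<'E'
from jig import *
row([.538,-.173,.006],frame(D,-jx))
E
```

```text
clock: 10.22
ee_pos: [0.5381, -0.1736, 0.0917]
orientation: [-3.138, 0.001, -0.263]
force: [-0.3, 1.2, 0.1]
grip_width: 0.0339
gripper_force: 0.0
xyz [-0.0007 -0.0012  0.4283] ax [-0.0011  0.0004  0.0024] frac 1.00 deg 0 mm 86
```

```bash
python3 -m crank '[{"x":0,"y":0,"z":0.15,"ax":-0.001,"ay":0,"az":0.002,"claw":0.4},{"x":0,"y":0,"z":0.27,"ax":-0.001,"ay":0,"az":0.002,"claw":0.4},{"x":0,"y":0,"z":0.36,"ax":-0.001,"ay":0,"az":0.002,"claw":0.4},{"x":0,"y":0,"z":0.41,"ax":-0.001,"ay":0,"az":0.002,"claw":0.4},{"x":0,"y":0,"z":0.428,"ax":-0.001,"ay":0,"az":0.002,"claw":0.4},{"x":0,"y":0,"z":0.428,"ax":-0.001,"ay":0,"az":0.002,"claw":0.2},{"x":0,"y":0,"z":0.428,"ax":-0.001,"ay":0,"az":0.002,"claw":0.1},{"x":0,"y":0,"z":0.428,"ax":-0.001,"ay":0,"az":0.002,"claw":0.05},{"x":0,"y":0,"z":0.428,"ax":-0.001,"ay":0,"az":0.002,"claw":0.05},{"x":0,"y":0,"z":0.428,"ax":-0.001,"ay":0,"az":0.002,"claw":0.05}]' 30
```

```text
clock: 11.05
ee_pos: [0.5386, -0.1732, 0.0068]
orientation: [-3.141, -0.0, -0.271]
force: [1.8, 2.8, -0.4]
grip_width: 0.011
gripper_force: 29.4
```

```bash
python3 -m crank '[{"x":0,"y":0.012,"z":-0.08,"ax":0,"ay":0,"az":0,"claw":0.05},{"x":0,"y":0.039,"z":-0.158,"ax":0,"ay":0,"az":0,"claw":0.05},{"x":0,"y":0.066,"z":-0.22,"ax":0,"ay":0,"az":0,"claw":0.05},{"x":0,"y":0.097,"z":-0.28,"ax":0,"ay":0,"az":0,"claw":0.05},{"x":0,"y":0.135,"z":-0.34,"ax":0,"ay":0,"az":0,"claw":0.05},{"x":0,"y":0.175,"z":-0.393,"ax":0,"ay":0,"az":0,"claw":0.05},{"x":0,"y":0.22,"z":-0.445,"ax":0,"ay":0,"az":0,"claw":0.05},{"x":0,"y":0.27,"z":-0.49,"ax":0,"ay":0,"az":0,"claw":0.05},{"x":0,"y":0.325,"z":-0.53,"ax":0,"ay":0,"az":0,"claw":0.05},{"x":0,"y":0.383,"z":-0.568,"ax":0,"ay":0,"az":0,"claw":0.05}]'
python3 -m crank '[{"x":0,"y":0.06,"z":-0.032,"ax":0,"ay":0,"az":0,"claw":0.05},{"x":0,"y":0.124,"z":-0.058,"ax":0,"ay":0,"az":0,"claw":0.05},{"x":0,"y":0.19,"z":-0.077,"ax":0,"ay":0,"az":0,"claw":0.05},{"x":0,"y":0.256,"z":-0.093,"ax":0,"ay":0,"az":0,"claw":0.05},{"x":0,"y":0.3,"z":-0.11,"ax":0,"ay":0,"az":0,"claw":0.05},{"x":0,"y":0.32,"z":-0.16,"ax":0,"ay":0,"az":0,"claw":0.05},{"x":0,"y":0.32,"z":-0.25,"ax":0,"ay":0,"az":0,"claw":0.05},{"x":0,"y":0.32,"z":-0.35,"ax":0,"ay":0,"az":0,"claw":0.05},{"x":0,"y":0.32,"z":-0.45,"ax":0,"ay":0,"az":0,"claw":0.05},{"x":0,"y":0.32,"z":-0.45,"ax":0,"ay":0,"az":0,"claw":0.05}]'
python3 - <<'E'
from jig import *; from meas import *
c=read_camera("side"); np.savez("s5.npz",**{k:np.array(v) for k,v in c.items()})
f=c["frame"][100:320,240:480]; cv2.imwrite("pics/s5.png",cv2.cvtColor(cv2.resize(f,None,fx=2.5,fy=2.5,interpolation=cv2.INTER_CUBIC),cv2.COLOR_RGB2BGR))
E
```

```text
clock: 11.88
ee_pos: [0.5184, -0.2464, 0.1216]
orientation: [-3.138, -0.001, -0.27]
force: [1.5, 8.8, 8.3]
grip_width: 0.0111
gripper_force: 29.7
clock: 12.72
ee_pos: [0.5015, -0.3096, 0.2131]
orientation: [3.14, -0.003, -0.272]
force: [0.4, -0.2, -7.2]
grip_width: 0.0106
gripper_force: 29.8
```

View pics/s5.png

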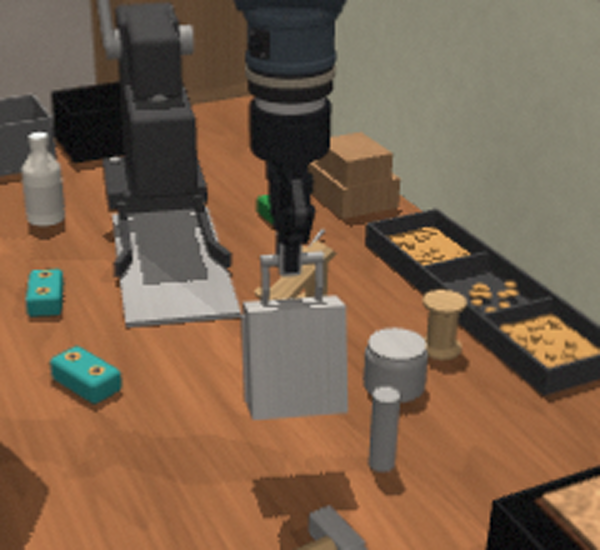

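The jig hangs straight from the bar at crop (292,270) with its lid face towards the side camera, clear of the mallet and punch. I measure the hang angle and work out the carry.

```bash
cat > press.py <<'E'
from jig import *
b=np.radians(75.84); hx=np.array([np.cos(b),np.sin(b),0]); hy=np.array([-np.sin(b),np.cos(b),0]); home=np.array([.5539,.2330,.03])
def inhome(p): q=np.array(p)-home; return np.array([q@hx,q@hy,p[2]]).round(4)
E
cat > face.py <<'E'
from press import *; from meas import *
def face(c,p,r=.13):
    "broad face of the hanging/lying jig near point p"
    X=world(c); hsv=cv2.cvtColor(c["frame"],cv2.COLOR_RGB2HSV).astype(int)
    m=(hsv[...,1]<50)&(hsv[...,2]>100)&(np.linalg.norm(X-p,axis=-1)<r)
    return X[m]
E
python3 - <<'E'
from face import *
c=load("s5.npz"); p=state()["ee_pos"]; P=face(c,p-[0,0,.09],.085); P=P[P[:,2]<p[2]-.02]
c0,n,s=plane(P); print(len(P),c0.round(4),n.round(3),s); q=P[abs((P-c0)@n)<.003]-p
print("along jy",np.percentile(q@jy,[1,99]).round(4),"z",np.percentile(q[:,2],[1,99]).round(4), "n·jx",n@jx,"n·jy",n@jy)
row(home-.158*hx+[0,0,.235-.03],frame(D,-hx))
E
```

```text
1773 [ 0.4901 -0.3595  0.1365] [-0.258 -0.921  0.291] 0.0009726516221897042
along jy [-0.0496  0.0434] z [-0.1265 -0.0241] n·jx -0.9567837377360516 n·jy 0.0023560138871351896
xyz [-0.2399 -1.     -0.0646] ax [ 0.0003 -0.0004 -0.0078] frac 0.53 deg 1 mm 206
```

```bash
python3 -m crank '[{"x":0,"y":-0.05,"z":-0.03,"ax":0,"ay":0,"az":0,"claw":0.05},{"x":-0.02,"y":-0.14,"z":-0.07,"ax":0.01,"ay":0,"az":-0.002,"claw":0.05},{"x":-0.05,"y":-0.26,"z":-0.12,"ax":0.02,"ay":0,"az":-0.004,"claw":0.05},{"x":-0.08,"y":-0.38,"z":-0.15,"ax":0.03,"ay":0,"az":-0.006,"claw":0.05},{"x":-0.12,"y":-0.5,"z":-0.15,"ax":0.04,"ay":0,"az":-0.008,"claw":0.05},{"x":-0.15,"y":-0.62,"z":-0.15,"ax":0.05,"ay":0,"az":-0.008,"claw":0.05},{"x":-0.18,"y":-0.74,"z":-0.15,"ax":0.06,"ay":0,"az":-0.008,"claw":0.05},{"x":-0.21,"y":-0.86,"z":-0.15,"ax":0.07,"ay":0,"az":-0.008,"claw":0.05},{"x":-0.23,"y":-0.95,"z":-0.15,"ax":0.08,"ay":0,"az":-0.008,"claw":0.05},{"x":-0.24,"y":-1,"z":-0.15,"ax":0.09,"ay":0,"az":-0.008,"claw":0.05}]'
python3 - <<'E'
from press import *
g=np.radians(40); z=np.cos(g)*D+np.sin(g)*hx
R=frame(z,-hx)
bar=home-.175*hx+.003*hy; bar[2]=.008+.165+.03
print(inhome(state()["ee_pos"])); row(bar+.016*z,R)
E
```

```text
clock: 13.6
ee_pos: [0.5069, -0.1005, 0.2385]
orientation: [-2.857, 0.001, -0.245]
force: [0.7, 0.4, -8.0]
grip_width: 0.0112
gripper_force: 29.8
[-0.3348 -0.036   0.2385]
xyz [-0.1927 -0.7496  0.4683] ax [0.1316 0.0006 0.0005] frac 1.00 deg 24 mm 181
```

```bash
python3 -m crank '[{"x":-0.02,"y":-0.08,"z":0.05,"ax":0.013,"ay":0,"az":0,"claw":0.05},{"x":-0.05,"y":-0.2,"z":0.12,"ax":0.035,"ay":0,"az":0,"claw":0.05},{"x":-0.08,"y":-0.32,"z":0.2,"ax":0.056,"ay":0,"az":0,"claw":0.05},{"x":-0.11,"y":-0.43,"z":0.27,"ax":0.076,"ay":0,"az":0,"claw":0.05},{"x":-0.14,"y":-0.54,"z":0.34,"ax":0.095,"ay":0,"az":0,"claw":0.05},{"x":-0.165,"y":-0.63,"z":0.395,"ax":0.111,"ay":0,"az":0,"claw":0.05},{"x":-0.18,"y":-0.7,"z":0.437,"ax":0.123,"ay":0,"az":0,"claw":0.05},{"x":-0.19,"y":-0.735,"z":0.459,"ax":0.13,"ay":0,"az":0,"claw":0.05},{"x":-0.193,"y":-0.75,"z":0.468,"ax":0.132,"ay":0,"az":0,"claw":0.05},{"x":-0.193,"y":-0.75,"z":0.468,"ax":0.132,"ay":0,"az":0,"claw":0.05}]'
python3 - <<'E'
from face import *
s=state(); R=Ro.from_euler("xyz",s["orientation"]).as_matrix(); bar=s["ee_pos"]-.016*R[:,2]
print("bar",inhome(bar))
c=read_camera("side"); np.savez("s6.npz",**{k:np.array(v) for k,v in c.items()})
f=c["frame"][80:300,240:480]; cv2.imwrite("pics/s6.png",cv2.cvtColor(cv2.resize(f,None,fx=2.5,fy=2.5,interpolation=cv2.INTER_CUBIC),cv2.COLOR_RGB2BGR))
P=face(c,bar-[0,0,.10],.075); c0,n,sd=plane(P); q=P[abs((P-c0)@n)<.003]-bar
print(len(P),"n",n@hx,n@hy,n[2],sd,"hy",np.percentile(q@hy,[1,99]).round(4),"hx",np.percentile(q@hx,[1,99]).round(4),"z",np.percentile(q[:,2],[1,99]).round(4))
E
```

```text
clock: 14.43
ee_pos: [0.5115, 0.0714, 0.1907]
orientation: [-2.445, -0.001, -0.246]
force: [-1.2, -1.0, -6.4]
grip_width: 0.0106
gripper_force: 29.9
bar [-0.1773  0.0015  0.203 ]
246 n -0.9878943570027175 0.1071190682653463 0.11220625925567254 0.006047989272830841 hy [-0.0447  0.0434] hx [0.001  0.0157] z [-0.1157 -0.0446]
```

View pics/s6.png

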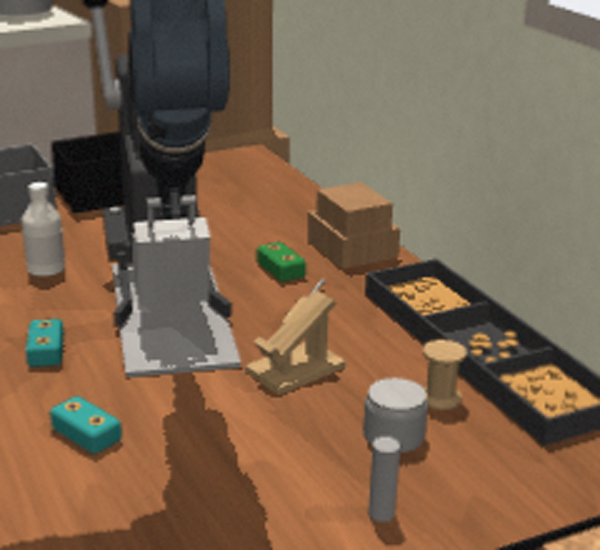

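The jig is held over the slide plate with its lid face towards the robot side and down, at crop (170,270), clear of the rest and press. I refit the angle with shaded pixels included, then compute the arc.

```bash
cat > arc.py <<'E'
from face import *
def arcrows(E, phis, off=0.016, lean=40):
    "rows: bar on circle about lid edge E'=(hx,z) at jig angles phis, hand lean const"
    s=state(); R0=Ro.from_euler("xyz",s["orientation"]).as_matrix()
    for ph in phis:
        a=np.radians(ph); r=-(-.155*np.array([np.cos(a),np.sin(a)])+.022*np.array([-np.sin(a),np.cos(a)]))
        bar=home+(E[0]+r[0])*hx+E[2]*hy; bar[2]=E[1]+r[1]
        d=R0.T@(bar+off*R0[:,2]-s["ee_pos"])/.2; print(ph,bar[2].round(3),d.round(3).tolist())
E
python3 - <<'E'
from arc import *
c=load("s6.npz"); s=state(); R=Ro.from_euler("xyz",s["orientation"]).as_matrix(); bar=s["ee_pos"]-.016*R[:,2]
X=world(c); hsv=cv2.cvtColor(c["frame"],cv2.COLOR_RGB2HSV).astype(int)
q=X-bar; m=(hsv[...,1]<60)&(hsv[...,2]>50)&(abs(q@hy)<.045)&(q[...,2]>-.15)&(q[...,2]<-.06)&(abs(q@hx)<.06)
P=X[m]; c0,n,sd=plane(P); print(len(P),"n",n@hx,n@hy,n[2],sd)
for ph in (100,105,110): print(ph); arcrows((-.178,.010,.003),[ph])
E
```

```text
569 n 0.9709839100178759 -0.0021383655299235626 0.2391352627264707 0.0008727574426864778
100
100 0.166 [-0.011, 0.14, 0.125]
105
105 0.165 [-0.011, 0.196, 0.085]
110
110 0.163 [-0.011, 0.255, 0.05]
```

```bash
python3 -m crank '[{"x":-0.005,"y":0.05,"z":0.025,"ax":0,"ay":0,"az":0,"claw":0.05},{"x":-0.01,"y":0.1,"z":0.05,"ax":0,"ay":0,"az":0,"claw":0.05},{"x":-0.01,"y":0.15,"z":0.075,"ax":0,"ay":0,"az":0,"claw":0.05},{"x":-0.011,"y":0.18,"z":0.09,"ax":0,"ay":0,"az":0,"claw":0.05},{"x":-0.011,"y":0.185,"z":0.093,"ax":0,"ay":0,"az":0,"claw":0.05},{"x":-0.011,"y":0.185,"z":0.093,"ax":0,"ay":0,"az":0,"claw":0.05}]'
python3 - <<'E'
from arc import *
arcrows((-.178,.0075,.003),[104,110,116,122,128,134,140,146,152,158,164,170,175,178,180])
E
```

```text
clock: 14.98
ee_pos: [0.507, 0.0561, 0.1553]
orientation: [-2.439, -0.004, -0.248]
force: [-3.6, 2.1, 10.7]
grip_width: 0.0107
gripper_force: 31.1
104 0.163 [-0.004, 0.017, 0.014]
110 0.161 [-0.004, 0.087, -0.029]
116 0.156 [-0.004, 0.161, -0.064]
122 0.151 [-0.004, 0.238, -0.091]
128 0.143 [-0.004, 0.318, -0.11]
134 0.134 [-0.004, 0.399, -0.12]
140 0.124 [-0.004, 0.481, -0.122]
146 0.112 [-0.004, 0.563, -0.116]
152 0.1 [-0.005, 0.643, -0.101]
158 0.086 [-0.005, 0.722, -0.077]
164 0.071 [-0.005, 0.797, -0.046]
170 0.056 [-0.005, 0.869, -0.006]
175 0.043 [-0.006, 0.926, 0.032]
178 0.035 [-0.006, 0.958, 0.057]
180 0.03 [-0.006, 0.979, 0.075]
```

```bash
python3 -m crank '[{"x":-0.004,"y":0.03,"z":-0.015,"ax":0,"ay":0,"az":0,"claw":0.05},{"x":-0.004,"y":0.079,"z":-0.04,"ax":0,"ay":0,"az":0,"claw":0.05},{"x":-0.004,"y":0.153,"z":-0.074,"ax":0,"ay":0,"az":0,"claw":0.05},{"x":-0.004,"y":0.23,"z":-0.1,"ax":0,"ay":0,"az":0,"claw":0.05},{"x":-0.004,"y":0.31,"z":-0.119,"ax":0,"ay":0,"az":0,"claw":0.05},{"x":-0.004,"y":0.391,"z":-0.129,"ax":0,"ay":0,"az":0,"claw":0.05},{"x":-0.004,"y":0.473,"z":-0.131,"ax":0,"ay":0,"az":0,"claw":0.05},{"x":-0.004,"y":0.555,"z":-0.125,"ax":0,"ay":0,"az":0,"claw":0.05},{"x":-0.004,"y":0.635,"z":-0.11,"ax":0,"ay":0,"az":0,"claw":0.05},{"x":-0.004,"y":0.714,"z":-0.086,"ax":0,"ay":0,"az":0,"claw":0.05}]'
cat > chk.py <<'E'
from arc import *
import sys
def chk(name,view=False):
    c=read_camera("side"); s=state(); R=Ro.from_euler("xyz",s["orientation"]).as_matrix(); bar=s["ee_pos"]-.016*R[:,2]
    print("bar",inhome(bar),"tcp",inhome(s["ee_pos"]))
    f=c["frame"][120:300,250:450]; cv2.imwrite(f"pics/{name}.png",cv2.cvtColor(cv2.resize(f,None,fx=3,fy=3,interpolation=cv2.INTER_CUBIC),cv2.COLOR_RGB2BGR))
    return c,bar
E
python3 - <<'E'
from chk import *
c,bar=chk("s7"); arcrows((-.178,.009,.003),[158,164,170,175,178,180])
E
```

```text
clock: 15.82
ee_pos: [0.4773, -0.0631, 0.0754]
orientation: [-2.444, -0.006, -0.249]
force: [-0.7, -2.9, 1.2]
grip_width: 0.0108
gripper_force: 34.4
bar [-0.317   0.0027  0.085 ] tcp [-0.3068  0.0026  0.0727]
158 0.087 [-0.002, -0.022, 0.002]
164 0.073 [-0.002, 0.054, 0.034]
170 0.058 [-0.002, 0.126, 0.074]
175 0.044 [-0.002, 0.182, 0.112]
178 0.036 [-0.002, 0.214, 0.138]
180 0.031 [-0.002, 0.235, 0.156]
```

View pics/s7.png

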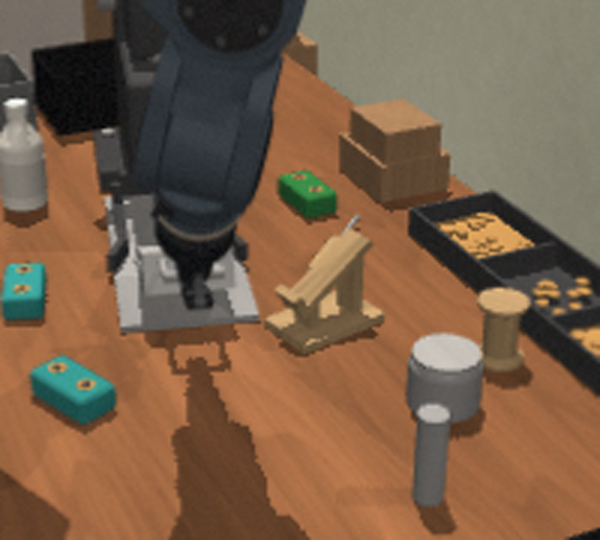

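The jig is almost laid over on the plate, at crop (190,285); guides and press are clear. I lower the last part.

```bash
python3 -m crank '[{"x":0,"y":0.03,"z":0.022,"ax":0,"ay":0,"az":0,"claw":0.05},{"x":0,"y":0.06,"z":0.038,"ax":0,"ay":0,"az":0,"claw":0.05},{"x":0,"y":0.095,"z":0.057,"ax":0,"ay":0,"az":0,"claw":0.05},{"x":0,"y":0.126,"z":0.074,"ax":0,"ay":0,"az":0,"claw":0.05},{"x":0,"y":0.155,"z":0.093,"ax":0,"ay":0,"az":0,"claw":0.05},{"x":0,"y":0.182,"z":0.112,"ax":0,"ay":0,"az":0,"claw":0.05},{"x":0,"y":0.2,"z":0.127,"ax":0,"ay":0,"az":0,"claw":0.05},{"x":0,"y":0.216,"z":0.14,"ax":0,"ay":0,"az":0,"claw":0.05},{"x":0,"y":0.228,"z":0.15,"ax":0,"ay":0,"az":0,"claw":0.05},{"x":0,"y":0.228,"z":0.15,"ax":0,"ay":0,"az":0,"claw":0.05}]'
python3 - <<'E'
from chk import *
c,bar=chk("s8")
def under(c,lo=.03):
    X=world(c); hsv=cv2.cvtColor(c["frame"],cv2.COLOR_RGB2HSV).astype(int); q=X-home
    m=(hsv[...,1]<60)&(X[...,2]>.040)&(X[...,2]<.066)&(q@hx>-.34)&(q@hx<-.10)&(abs(q@hy)<.065)&(hsv[...,2]>90)
    P=X[m]; c0,n,sd=plane(P); print(len(P),c0.round(4),"tilt",n@hx,n@hy,sd); K=P[abs((P-c0)@n)<.003]-home
    print(np.percentile(K@hx,[1,99]).round(4),np.percentile(K@hy,[1,99]).round(4))
    return np.c_[K@hx,K@hy]
print(rect(under(c))); ct=read_camera("top"); print(rect(under(ct)))
E
```

```text
clock: 16.7
ee_pos: [0.4724, -0.0762, 0.0222]
orientation: [-2.444, -0.002, -0.247]
force: [-1.1, -3.8, -1.2]
grip_width: 0.0106
gripper_force: 35.9
bar [-0.33    0.0034  0.0348] tcp [-0.3197  0.0034  0.0225]
114 [ 0.4571 -0.0056  0.0505] tilt -0.07905319054720197 -0.058019667221923 0.0019449196767148277
[-0.3383 -0.2011] [-0.0277  0.0484]
[array([-278.4,   28.4]), array([153.1,  54.3]), np.float64(27.6)]
955 [0.5045 0.0085 0.0535] tilt 0.04345455106520372 -0.005879687272980148 0.0010721227850482365
[-0.2833 -0.1754] [-0.0473  0.038 ]
[array([-229.6,   -2.1]), array([110.3,  92.4]), np.float64(0.1)]
```

```bash
python3 -m crank '[{"x":0,"y":0.006,"z":0.007,"ax":0,"ay":0,"az":0,"claw":0.05},{"x":0,"y":0.012,"z":0.015,"ax":0,"ay":0,"az":0,"claw":0.05},{"x":0,"y":0.018,"z":0.022,"ax":0,"ay":0,"az":0,"claw":0.05},{"x":0,"y":0.018,"z":0.022,"ax":0,"ay":0,"az":0,"claw":0.05}]'
cat > slide.py <<'E'
from press import *
def to(barx,lean=40,hyy=.003,barz=.0305,off=.016):
    g=np.radians(lean); z=np.cos(g)*D+np.sin(g)*hx; R=frame(z,-hx); bar=home+barx*hx+hyy*hy; bar[2]=barz
    print(barx,lean,end=" "); row(bar+off*z,R)
def now():
    s=state(); R=Ro.from_euler("xyz",s["orientation"]).as_matrix(); print("bar",inhome(s["ee_pos"]-.016*R[:,2]),"lean",np.degrees(np.arccos(-R[2,2])).round(1))
E
python3 - <<'E'
from slide import *
now(); to(-.22,45,.006); to(-.2,48,.006)
E
```

```text
clock: 17.13
ee_pos: [0.4725, -0.076, 0.0168]
orientation: [-2.444, -0.002, -0.247]
force: [-0.4, -3.1, -1.8]
grip_width: 0.0107
gripper_force: 36.0
bar [-0.3298  0.0034  0.0291] lean 40.0
-0.22 45 xyz [-0.0129 -0.4323  0.3472] ax [ 0.0279 -0.0004  0.0006] frac 1.00 deg 5 mm 111
-0.2 48 xyz [-0.0129 -0.5131  0.4109] ax [ 0.0446 -0.0004  0.0007] frac 1.00 deg 8 mm 132
```

```bash
python3 -m crank '[{"x":-0.002,"y":-0.043,"z":0.035,"ax":0.003,"ay":0,"az":0,"claw":0.05},{"x":-0.004,"y":-0.086,"z":0.069,"ax":0.006,"ay":0,"az":0,"claw":0.05},{"x":-0.006,"y":-0.13,"z":0.104,"ax":0.009,"ay":0,"az":0,"claw":0.05},{"x":-0.008,"y":-0.173,"z":0.139,"ax":0.011,"ay":0,"az":0,"claw":0.05},{"x":-0.01,"y":-0.216,"z":0.174,"ax":0.014,"ay":0,"az":0,"claw":0.05},{"x":-0.012,"y":-0.26,"z":0.208,"ax":0.017,"ay":0,"az":0,"claw":0.05},{"x":-0.013,"y":-0.303,"z":0.243,"ax":0.02,"ay":0,"az":0,"claw":0.05},{"x":-0.013,"y":-0.346,"z":0.278,"ax":0.022,"ay":0,"az":0,"claw":0.05},{"x":-0.013,"y":-0.39,"z":0.313,"ax":0.025,"ay":0,"az":0,"claw":0.05},{"x":-0.013,"y":-0.432,"z":0.347,"ax":0.028,"ay":0,"az":0,"claw":0.05}]'
python3 - <<'E'
from slide import *; from meas import *
now(); to(-.13,48,.005); to(-.104,48,.005)
ct=read_camera("top"); X=world(ct); hsv=cv2.cvtColor(ct["frame"],cv2.COLOR_RGB2HSV).astype(int); q=X-home
m=(hsv[...,1]<60)&(X[...,2]>.045)&(X[...,2]<.06)&(q@hx>-.2)&(q@hx<-.05)&(abs(q@hy)<.056)&(hsv[...,2]>110)
K=q[m]; c0,n,sd=plane(X[m]); print(len(K),n@hx,n@hy,np.percentile(K@hx,[1,99]),np.percentile(K@hy,[1,99]),rect(np.c_[K@hx,K@hy]))
g=ct["frame"][140:260,180:340]; cv2.imwrite("pics/t9.png",cv2.cvtColor(cv2.resize(g,None,fx=4,fy=4,interpolation=cv2.INTER_CUBIC),cv2.COLOR_RGB2BGR))
E
```

```text
clock: 17.97
ee_pos: [0.497, 0.0333, 0.0193]
orientation: [-2.355, -0.002, -0.246]
force: [-0.0, -2.1, -4.1]
grip_width: 0.011
gripper_force: 35.7
bar [-0.2189  0.0063  0.0306] lean 45.1
-0.13 48 xyz [ 0.0071 -0.3176  0.315 ] ax [ 0.0163 -0.0002  0.0007] frac 1.00 deg 3 mm 89
-0.104 48 xyz [ 0.0072 -0.4094  0.407 ] ax [ 0.0163 -0.0002  0.0007] frac 1.00 deg 3 mm 115
922 0.01706038061321975 -0.004094522564704221 [-0.17441283 -0.07238665] [-0.04411049  0.0510773 ] [array([-122.,    4.]), array([ 98.4, 114.6]), np.float64(89.0)]
```

View pics/t9.png

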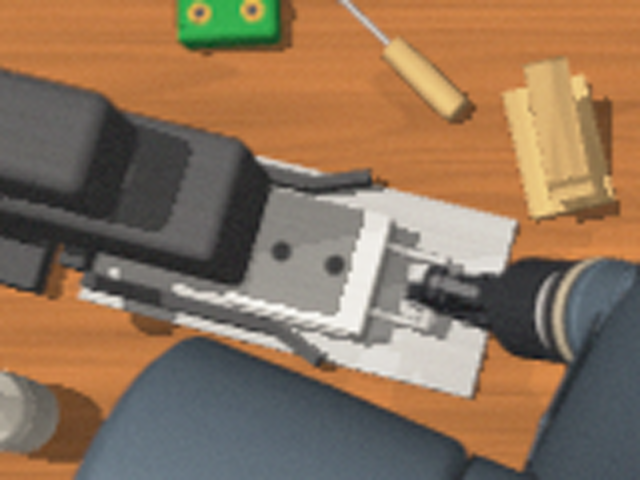

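The upside-down jig is between the flared guides with its setting holes at crop (281,251) and (335,264), bar trailing in the hand. It is about 3 mm to the left, so I correct that and slide on.

```bash
python3 -m crank '[{"x":0.006,"y":-0.035,"z":0.035,"ax":0.003,"ay":0,"az":0,"claw":0.05},{"x":0.012,"y":-0.07,"z":0.07,"ax":0.006,"ay":0,"az":0,"claw":0.05},{"x":0.016,"y":-0.105,"z":0.104,"ax":0.01,"ay":0,"az":0,"claw":0.05},{"x":0.016,"y":-0.14,"z":0.139,"ax":0.014,"ay":0,"az":0,"claw":0.05},{"x":0.016,"y":-0.175,"z":0.174,"ax":0.016,"ay":0,"az":0,"claw":0.05},{"x":0.016,"y":-0.21,"z":0.209,"ax":0.016,"ay":0,"az":0,"claw":0.05},{"x":0.016,"y":-0.245,"z":0.243,"ax":0.016,"ay":0,"az":0,"claw":0.05},{"x":0.016,"y":-0.28,"z":0.278,"ax":0.016,"ay":0,"az":0,"claw":0.05},{"x":0.016,"y":-0.3176,"z":0.315,"ax":0.016,"ay":0,"az":0,"claw":0.05},{"x":0.016,"y":-0.3176,"z":0.315,"ax":0.016,"ay":0,"az":0,"claw":0.05}]'
python3 - <<'E'
from slide import *
now(); to(-.104,48,.003);to(-.098,48,.003)
E
```

```text
clock: 18.85
ee_pos: [0.52, 0.111, 0.0201]
orientation: [-2.3, -0.002, -0.234]
force: [0.7, 2.0, -4.6]
grip_width: 0.0104
gripper_force: 35.1
bar [-0.1385  0.0029  0.0307] lean 48.2
-0.104 48 xyz [ 0.0023 -0.1138  0.1295] ax [-0.0012  0.0026  0.0033] frac 1.00 deg 1 mm 34
-0.098 48 xyz [ 0.0027 -0.1338  0.1519] ax [-0.0012  0.0026  0.0033] frac 1.00 deg 1 mm 40
```

```bash
python3 - <<'E'
from slide import *
s=state(); print(s["joint_positions"].round(3),s["qd"].round(3))
for l in (35,40,44): to(-.11,l,.003)
E
```

```text
[-0.235  0.49  -0.586  0.493  0.842  3.141] [-0.017 -0.001 -0.001  0.009 -0.003 -0.   ]
-0.11 35 xyz [ 0.0018 -0.0758  0.105 ] ax [-0.0735  0.0022  0.0035] frac 1.00 deg 13 mm 26
-0.11 40 xyz [ 0.0018 -0.0827  0.1063] ax [-0.0457  0.0024  0.0034] frac 1.00 deg 8 mm 27
-0.11 44 xyz [ 0.0019 -0.0882  0.1069] ax [-0.0235  0.0025  0.0034] frac 1.00 deg 4 mm 28
```

Joint 6 is at its end (3.14). A half turn of the hand gives the same grasp with joint 6 near 0, so I let go, back out, turn it round and regrasp.

```bash
python3 -m crank '[{"x":0,"y":-0.006,"z":0,"ax":0,"ay":0,"az":0,"claw":0.2},{"x":0,"y":-0.01,"z":0,"ax":0,"ay":0,"az":0,"claw":0.22},{"x":0,"y":-0.01,"z":0,"ax":0,"ay":0,"az":0,"claw":0.22},{"x":0,"y":-0.01,"z":-0.1,"ax":0,"ay":0,"az":0,"claw":0.22},{"x":0,"y":-0.01,"z":-0.25,"ax":0,"ay":0,"az":0,"claw":0.22},{"x":0,"y":-0.01,"z":-0.4,"ax":0,"ay":0,"az":0,"claw":0.22},{"x":0,"y":-0.01,"z":-0.5,"ax":0,"ay":0,"az":0,"claw":0.22},{"x":0,"y":-0.01,"z":-0.5,"ax":0,"ay":0,"az":-0.08,"claw":0.22},{"x":0,"y":-0.01,"z":-0.5,"ax":0,"ay":0,"az":-0.12,"claw":0.22}]'
python3 -c "
from slide import *; now(); print(state()['joint_positions'].round(2))"
```

```text
clock: 19.6
ee_pos: [0.5037, 0.0372, 0.0894]
orientation: [-2.318, -0.194, -0.066]
force: [0.3, 1.1, -0.7]
grip_width: 0.019
gripper_force: 0.0
bar [-0.2141  0.0007  0.1001] lean 48.2
[-0.39  0.42 -0.45  0.86  0.83  2.66]
```

```bash
python3 -m crank '[{"x":0,"y":0,"z":0,"ax":0,"ay":0,"az":-0.4,"claw":0.22},{"x":0,"y":0,"z":0,"ax":0,"ay":0,"az":-0.4,"claw":0.22},{"x":0,"y":0,"z":0,"ax":0,"ay":0,"az":-0.4,"claw":0.22},{"x":0,"y":0,"z":0,"ax":0,"ay":0,"az":-0.4,"claw":0.22},{"x":0,"y":0,"z":0,"ax":0,"ay":0,"az":-0.4,"claw":0.22},{"x":0,"y":0,"z":0,"ax":0,"ay":0,"az":-0.4,"claw":0.22},{"x":0,"y":0,"z":0,"ax":0,"ay":0,"az":-0.4,"claw":0.22},{"x":0,"y":0,"z":0,"ax":0,"ay":0,"az":-0.4,"claw":0.22},{"x":0,"y":0,"z":0,"ax":0,"ay":0,"az":-0.4,"claw":0.22},{"x":0,"y":0,"z":0,"ax":0,"ay":0,"az":-0.4,"claw":0.22}]'
python3 -m crank '[{"x":0,"y":0,"z":0,"ax":0,"ay":0,"az":-0.4,"claw":0.22},{"x":0,"y":0,"z":0,"ax":0,"ay":0,"az":-0.4,"claw":0.22},{"x":0,"y":0,"z":0,"ax":0,"ay":0,"az":-0.4,"claw":0.22},{"x":0,"y":0,"z":0,"ax":0,"ay":0,"az":-0.4,"claw":0.22},{"x":0,"y":0,"z":0,"ax":0,"ay":0,"az":-0.4,"claw":0.22},{"x":0,"y":0,"z":0,"ax":0,"ay":0,"az":-0.4,"claw":0.22},{"x":0,"y":0,"z":0,"ax":0,"ay":0,"az":-0.4,"claw":0.22},{"x":0,"y":0,"z":0,"ax":0,"ay":0,"az":-0.4,"claw":0.22},{"x":0,"y":0,"z":0,"ax":0,"ay":0,"az":-0.4,"claw":0.22},{"x":0,"y":0,"z":0,"ax":0,"ay":0,"az":-0.4,"claw":0.22}]'
cat >> slide.py <<'E'
def to2(barx,lean=40,hyy=.003,barz=.0305,off=.016):
    g=np.radians(lean); z=np.cos(g)*D+np.sin(g)*hx; R=frame(z,hx); bar=home+barx*hx+hyy*hy; bar[2]=barz
    print(barx,lean,end=" "); row(bar+off*z,R)
E
python3 - <<'E'
from slide import *; from meas import *
now(); print(state()['joint_positions'].round(2))
ct=read_camera("top"); np.savez("t10.npz",**{k:np.array(v) for k,v in ct.items()}); X=world(ct); q=X-home; S=cv2.cvtColor(ct["frame"],cv2.COLOR_RGB2HSV)[...,1]
m=(S<70)&(X[...,2]>.026)&(X[...,2]<.042)&(q@hx>-.16)&(q@hx<-.085)&(abs(q@hy)<.033)
K=q[m]; print(len(K),rect(np.c_[K@hx,K@hy]),K.mean(0))
to2(-.139,44,.003); g=np.radians(44); to2(-.139-.08*np.sin(g),44,.003,.0305+.08*np.cos(g))
E
```

```text
clock: 20.43
ee_pos: [0.503, 0.0385, 0.0885]
orientation: [-3.074, -0.839, 1.241]
force: [0.3, -0.6, 0.3]
grip_width: 0.0187
gripper_force: 0.0
clock: 21.27
ee_pos: [0.5029, 0.0385, 0.0885]
orientation: [2.338, -0.281, 2.641]
force: [0.2, -0.0, -0.5]
grip_width: 0.019
gripper_force: 0.0
bar [-0.213   0.0017  0.0992] lean 48.2
[-0.39  0.42 -0.45  0.86  0.83  0.16]
151 [array([-119.6,   -0.4]), array([52.2, 65.1]), np.float64(1.4)] [-0.03093939 -0.121356    0.0042331 ]
-0.139 44 xyz [-0.0028 -0.0152  0.5044] ax [ 0.0227 -0.0061 -0.1166] frac 1.00 deg 21 mm 101
-0.1945726696367198 44 xyz [0.0099 0.0113 0.1054] ax [ 0.0227 -0.0061 -0.1166] frac 1.00 deg 21 mm 21
```

```bash
python3 -m crank '[{"x":0.01,"y":0.011,"z":0.1,"ax":0.0227,"ay":-0.006,"az":-0.1166,"claw":0.27},{"x":0.01,"y":0.011,"z":0.1,"ax":0.0227,"ay":-0.006,"az":-0.1166,"claw":0.27},{"x":0.01,"y":0.011,"z":0.1,"ax":0.0227,"ay":-0.006,"az":-0.1166,"claw":0.27},{"x":0.01,"y":0.011,"z":0.1,"ax":0.0227,"ay":-0.006,"az":-0.1166,"claw":0.27},{"x":0.01,"y":0.011,"z":0.1,"ax":0.0227,"ay":-0.006,"az":-0.1166,"claw":0.27},{"x":0.01,"y":0.011,"z":0.1,"ax":0.0227,"ay":-0.006,"az":-0.1166,"claw":0.27}]'
python3 - <<'E'
from slide import *
now(); to2(-.1395,44,.002,.0315)
E
```

```text
clock: 21.82
ee_pos: [0.5057, 0.0552, 0.0771]
orientation: [2.374, -0.016, 2.881]
force: [-0.1, 0.1, 0.5]
grip_width: 0.0229
gripper_force: 0.0
bar [-0.1953  0.0032  0.0886] lean 44.0
-0.1395 44 xyz [-0.0069  0.0026  0.3991] ax [ 0.     -0.0007 -0.0065] frac 1.00 deg 1 mm 80
```

```bash
python3 -m crank '[{"x":-0.007,"y":0.003,"z":0.12,"ax":0,"ay":0,"az":-0.006,"claw":0.27},{"x":-0.007,"y":0.003,"z":0.22,"ax":0,"ay":0,"az":-0.006,"claw":0.27},{"x":-0.007,"y":0.003,"z":0.3,"ax":0,"ay":0,"az":-0.006,"claw":0.27},{"x":-0.007,"y":0.003,"z":0.36,"ax":0,"ay":0,"az":-0.006,"claw":0.27},{"x":-0.007,"y":0.003,"z":0.395,"ax":0,"ay":0,"az":-0.006,"claw":0.27},{"x":-0.007,"y":0.003,"z":0.398,"ax":0,"ay":0,"az":-0.006,"claw":0.15},{"x":-0.007,"y":0.003,"z":0.398,"ax":0,"ay":0,"az":-0.006,"claw":0.08},{"x":-0.007,"y":0.003,"z":0.398,"ax":0,"ay":0,"az":-0.006,"claw":0.05},{"x":-0.007,"y":0.003,"z":0.398,"ax":0,"ay":0,"az":-0.006,"claw":0.05}]' 30
python3 - <<'E'
from slide import *
now(); print(state()['joint_positions'].round(2)); to2(-.11,44,.002,.0315); to2(-.10,44,.002,.0315)
E
```

```text
clock: 22.57
ee_pos: [0.5203, 0.1088, 0.0198]
orientation: [2.374, -0.001, 2.898]
force: [0.9, 1.7, -4.0]
grip_width: 0.0106
gripper_force: 29.2
bar [-0.1398  0.0022  0.0314] lean 44.0
[-0.21  0.46 -0.58  0.49  0.77  0.05]
-0.11 44 xyz [-0.0016  0.1078  0.1028] ax [-0.0003 -0.0009  0.0006] frac 1.00 deg 0 mm 30
-0.1 44 xyz [-0.0018  0.1437  0.1375] ax [-0.0003 -0.0009  0.0006] frac 1.00 deg 0 mm 40
```

```bash
python3 -m crank '[{"x":0,"y":0.018,"z":0.018,"ax":0,"ay":0,"az":0,"claw":0.05},{"x":0,"y":0.037,"z":0.036,"ax":0,"ay":0,"az":0,"claw":0.05},{"x":0,"y":0.055,"z":0.054,"ax":0,"ay":0,"az":0,"claw":0.05},{"x":0,"y":0.073,"z":0.072,"ax":0,"ay":0,"az":0,"claw":0.05},{"x":0,"y":0.09,"z":0.089,"ax":0,"ay":0,"az":0,"claw":0.05},{"x":0,"y":0.108,"z":0.104,"ax":0,"ay":0,"az":0,"claw":0.05},{"x":0,"y":0.108,"z":0.104,"ax":0,"ay":0,"az":0,"claw":0.05}]'
python3 -c "
from slide import *; now(); to2(-.1,44,.002,.031)"
```

```text
clock: 23.15
ee_pos: [0.5277, 0.1393, 0.0202]
orientation: [2.374, 0.001, 2.9]
force: [0.3, 2.9, -4.8]
grip_width: 0.0107
gripper_force: 29.2
bar [-0.1084  0.0025  0.0317] lean 44.0
-0.1 44 xyz [-0.0028  0.0277  0.0318] ax [ 0.     -0.001   0.0015] frac 1.00 deg 0 mm 8
```

```bash
python3 -m crank '[{"x":0,"y":0.007,"z":0.008,"ax":0,"ay":0,"az":0,"claw":0.05},{"x":0,"y":0.014,"z":0.016,"ax":0,"ay":0,"az":0,"claw":0.05},{"x":0,"y":0.021,"z":0.024,"ax":0,"ay":0,"az":0,"claw":0.05},{"x":0,"y":0.026,"z":0.03,"ax":0,"ay":0,"az":0,"claw":0.05},{"x":0,"y":0.026,"z":0.03,"ax":0,"ay":0,"az":0,"claw":0.05}]'
python3 -c "
from slide import *; now()"
python3 -m crank '[{"x":0,"y":0.005,"z":0.005,"ax":0,"ay":0,"az":0,"claw":0.05},{"x":0,"y":0.007,"z":0.007,"ax":0,"ay":0,"az":0,"claw":0.05},{"x":0,"y":0.007,"z":0.007,"ax":0,"ay":0,"az":0,"claw":0.05}]'
python3 -c "
from slide import *; now()"
```

```text
clock: 23.57
ee_pos: [0.5295, 0.146, 0.0193]
orientation: [2.374, 0.001, 2.899]
force: [0.6, -0.1, -3.2]
grip_width: 0.0106
gripper_force: 29.4
bar [-0.1014  0.0023  0.0308] lean 44.0
clock: 23.82
ee_pos: [0.5298, 0.1476, 0.019]
orientation: [2.375, 0.0, 2.899]
force: [-1.4, -4.0, -3.8]
grip_width: 0.0109
gripper_force: 29.7
bar [-0.0998  0.0024  0.0305] lean 43.9
```

```bash
python3 -m crank '[{"x":0,"y":0.005,"z":0.005,"ax":0,"ay":0,"az":0,"claw":0.05},{"x":0,"y":0.01,"z":0.01,"ax":0,"ay":0,"az":0,"claw":0.05},{"x":0,"y":0.01,"z":0.01,"ax":0,"ay":0,"az":0,"claw":0.05}]'
python3 -c "
from slide import *; now()"
```

```text
clock: 24.07
ee_pos: [0.5294, 0.1483, 0.0181]
orientation: [2.379, -0.002, 2.896]
force: [-10.7, -25.6, 5.1]
grip_width: 0.0108
gripper_force: 31.9
bar [-0.0992  0.003   0.0296] lean 43.7
```

```bash
python3 -m crank '[{"x":0,"y":-0.008,"z":-0.01,"ax":0,"ay":0,"az":0,"claw":0.05},{"x":0,"y":-0.008,"z":-0.01,"ax":0,"ay":0,"az":0,"claw":0.05},{"x":0,"y":0,"z":-0.01,"ax":0,"ay":0,"az":0,"claw":0.2},{"x":0,"y":0.002,"z":-0.01,"ax":0,"ay":0,"az":0,"claw":0.22},{"x":0,"y":0.002,"z":-0.01,"ax":0,"ay":0,"az":0,"claw":0.22},{"x":0,"y":0.002,"z":-0.06,"ax":0,"ay":0,"az":0,"claw":0.22},{"x":0,"y":0.002,"z":-0.15,"ax":0,"ay":0,"az":0,"claw":0.22},{"x":0,"y":0.002,"z":-0.3,"ax":0,"ay":0,"az":0,"claw":0.22},{"x":0,"y":0.002,"z":-0.45,"ax":0,"ay":0,"az":0,"claw":0.22},{"x":0,"y":0.002,"z":-0.45,"ax":0,"ay":0,"az":0,"claw":0.22}]'
python3 - <<'E'
from slide import *; from meas import *
now(); ct=read_camera("top"); X=world(ct); q=X-home; S=cv2.cvtColor(ct["frame"],cv2.COLOR_RGB2HSV)[...,1]
m=(S<70)&(X[...,2]>.026)&(X[...,2]<.042)&(q@hx>-.125)&(q@hx<-.085)&(abs(q@hy)<.036)
K=q[m]; print(len(K),rect(np.c_[K@hx,K@hy]))
m=(X[...,2]>.046)&(X[...,2]<.06)&(q@hx<-.03)&(q@hx>-.13)&(abs(q@hy)<.06)
c=read_camera("side"); f=c["frame"][150:270,260:400]; cv2.imwrite("pics/s11.png",cv2.cvtColor(cv2.resize(f,None,fx=4,fy=4,interpolation=cv2.INTER_CUBIC),cv2.COLOR_RGB2BGR))
X=world(c); q=X-home; P=X[(X[...,2]>.044)&(X[...,2]<.062)&(q@hx>-.06)&(q@hx<.0)&(abs(q@hy)<.04)]; print(len(P),plane(P) if len(P)>20 else "")
E
```

```text
clock: 24.9
ee_pos: [0.5177, 0.0882, 0.088]
orientation: [2.373, 0.006, 2.898]
force: [1.8, -0.3, 0.2]
grip_width: 0.0186
gripper_force: 0.0
bar [-0.1603 -0.0003  0.0995] lean 44.0
88 [array([-95.2,   0. ]), array([62.1, 18.7]), np.float64(89.8)]
76 (array([0.52587072, 0.20396548, 0.05084805]), array([ 0.02398722, -0.02210757,  0.99946779]), np.float64(0.0007897818761852583))
```

View pics/s11.png

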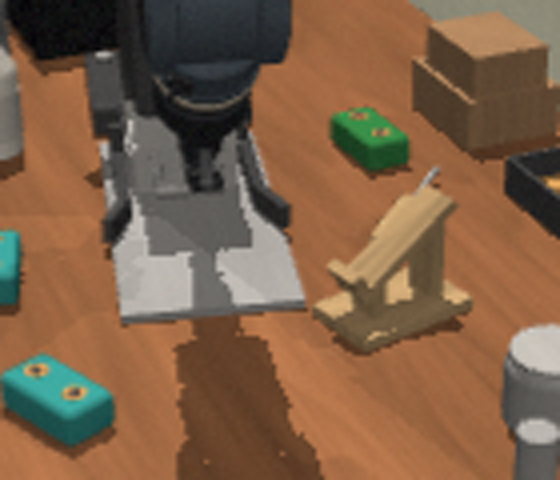

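The shut jig is at crop (200,160), between the guides under the head. By my measurement the bar is 99 mm before home and centred, the underside is level at 51 mm, and the hand is clear.

```bash
python3 -c "
from rig import env; print(env.job_done())"
```

```text
the job is handed in; nothing more can be done
None
```

I handed the job in after about 25 s: the toggle is shut in the jig, and the jig is turned over and slid home until it met firm resistance at the end stop, bar trailing, hand clear; no verdict came back, the last push peaked near 28 N at the wrist (taken as the jig on the stop, not the hand on the press), and I did not re-measure the lid, the toggle or the bystanders at the end.

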